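# Pack the vaccine cool carrier

### The arm

A 6-joint arm with a two-finger parallel gripper is mounted at the origin on the work surface. World frame = base frame: x ahead of the robot, y to its left, z up, the work surface at z = 0. Lengths are in m, angles in rad, forces in N, time in s.
With the tool pointing down it reaches from about 0.35 to 0.85 m from the base axis. Payload 8.1 kg.
Tool frame: the origin (TCP) lies at the very end of the fingers, on their centre line; the grasp point (between the pads) lies 19 mm behind it; z points along the fingers, y is the direction in which the jaws open and shut (so a half turn about z gives the same grasp; the last joint's range is limited). The gripper opens to 93 mm and grips with 3 to 60 N. Pads are 15 mm wide; open, the fingers measure 128 mm over their backs; the gripper's body (75 mm by 188 mm) begins 65 mm behind the grasp point.
Start: joints at [1.229, 0.13, 1.488, -0, 1.523, -0.085], TCP at [0.152, 0.58, 0.219] pointing down, gripper open.
Joint ranges: [-2.96, 2.96], [-0.89, 2.26], [0.02, 2.5], [-1.34, 4.48], [0, 2.73], [-2.66, 2.66]. Speed limits (rad/s): [2.39, 2.39, 2.79, 3.14, 3.14, 3.14].

### API

Orientations are given as a rotation vector (axis times angle).
In Python, from plant import read_state, read_camera, close_job gives the robot as it stands.
- The arm moves only by the tool jog_arm, never from a script. Its argument "motion" is one flat list of numbers, 7 for each row, row after row: the opening, from 0 (shut) to 1 (fully open), then the shift along the tool's x, y, z scaled (see below), then the turn, a rotation vector about the tool's x, y, z scaled (see below). A call has 1 to 8 rows; each row is the pose to reach, as a shift and turn from the pose measured when the call began, along the tool's axes at that moment; what a row does not reach only later rows make up. The controller multiplies each number of a shift by 0.5 m and each number of a turn by 90 degrees. A row lasts 1/10 s, in which the tool goes at most 50 mm and 8.59 degrees, less where a joint would pass 70% of its speed; a pose out of reach is approached as far as the arm can. A call with a number of a shift or a turn outside -1 to 1 is refused whole. A call with a gripper value outside its range is refused whole. The fingers move at their own pace and stop on an object; "grip_force" is the grip in N (left out, the last holds). Time passes only in rows, so rows that repeat a pose let the fingers close. It gives the time, the measured TCP pose, the force and the opening at its end, in the units of the state.
- read_state(): the state, without advancing time (a new reading comes with each control period).
- read_camera(name): name is "scene" or "top"; returns a dict with "frame" (400x640x3 uint8, red, green, blue), "vertical_fov" (degrees; the focal length in pixels is half the picture's height over the tangent of half this angle, whatever the lens; pixels are square), "cx", "cy" (the principal point, pixels), "world_from_camera" (4x4, takes a point from camera to world coordinates). Camera axes: x right, y down, z forward; pixel columns grow to the right and rows downward; lengths in m; the calibration is good to about 2 mm. A picture is of the moment at which its call begins. There is no depth.
- close_job(): hands the job in, once; it reports no verdict.
The state is a dict: "t": time; "q": joint angles; "dq": joint speeds; "joint_torque": joint torques, N m; "tool_pos": TCP position; "orientation": TCP orientation; "force": force on the tool from outside, world axes, zero at the start; "wrist_torque": the same for the moment, N m; "opening": finger opening in m.
Only numpy, scipy, OpenCV 4.12 (cv2) and the standard library are available. Lean on these libraries where they do the work, as an engineer would, in place of code of your own. Each camera call takes 0.05 s, during which the arm holds its last target.

### The job

Pack the cool carrier: press its release button so that the sprung lid pops up, then lay the hand or fingers against the raised lid and keep them there a moment until it stands still. With the lid up, put all the small vaccine cartons into the large compartment, each on its floor and none on top of another, and lay the two cold packs side by side on the floor of the small compartment; then swing the lid down until it latches. Do not knock over or shift the other things on the table.

Things in the scene. Friction and masses are not known exactly. Their poses are not given: they have to be found in the camera images.
- carrier: Cool carrier: blue box fixed to the table with a white sprung lid. 180 mm deep (its x) x 340 mm wide (y) x 75 mm tall (rim), walls 10 mm. Origin: centre of the underside, z up, front faces -x. Inner floor 12 mm up. A 6 mm divider across y (top at 63 mm) makes a large and a small compartment. A block 64 x 68 x 35 mm juts from mid-front (x -0.154 to -0.090 m) with the button between its cheeks.
- large_floor (a point): Centre of the floor of the large compartment, for the cartons: 160 mm (carrier x) by 194 mm (carrier y). In the carrier's frame it lies at (0, 0.063, 0.012) m. Axes as the carrier's.
- small_floor (a point): Centre of the floor of the small compartment, for the cold packs, side by side: 160 mm (carrier x) by 120 mm (carrier y). In the carrier's frame it lies at (0, -0.100, 0.012) m. Axes as the carrier's.
- lid (a joint): Lid angle, rad: about 0 latched, grows as it opens. Freed, its spring (0.6 N m/rad) throws it up to rest near 1.5 (stop 1.62), bobbing some seconds. Lid 180 mm hinge to front edge, 340 wide, 14 thick, 250 g. To shut: swing down and press its front part (about 8 N, up to 4 mm past level) till the hook snaps over it (0 to 0.02); not caught, it springs up again.
- lid_hinge (a point): Middle of the lid's hinge, along the top of the carrier's far wall (carrier x 0.09, z 0.0755 m). Axes turn with the lid: the lid reaches from here 180 mm along its own -x and spans 0 to 14 mm along its own z (outer face at 14).
- lid_front (a point): Middle of the lid's front edge, on its outer (upper when shut) face; the axes turn with the lid.
- release (a joint): Angle of the release button, a sprung rocker: 0 at rest, frees the lid between 0.1 and 0.2, fully down at 0.28 rad. Takes 1.3 N (start) to 4.8 N (fully down) at button_top. Returns by itself.
- button_top (a point): Point to press straight down, on top of the grey button pad (44 mm along carrier y, carrier x -0.159 to -0.113 m): at carrier (-0.140, 0, 0.049) m. It sinks about 11 mm. Behind the pad the upright hook that holds the lid (carrier x -0.117 to -0.097 m) rises to 104 mm above the table.
- carton1: Small vaccine carton, white with an orange band, 58 (its x) x 40 (y) x 42 (z) mm, about 60 g. Origin at its centre. Starts upright on the table. It may be absent: two to four of the four are there.
- carton2: Small vaccine carton, white with an orange band, 58 (its x) x 40 (y) x 42 (z) mm, about 60 g. Origin at its centre. Starts upright on the table. It may be absent: two to four of the four are there.
- carton3: Small vaccine carton, white with an orange band, 58 (its x) x 40 (y) x 42 (z) mm, about 60 g. Origin at its centre. Starts upright on the table. It may be absent: two to four of the four are there.
- carton4: Small vaccine carton, white with an orange band, 58 (its x) x 40 (y) x 42 (z) mm, about 60 g. Origin at its centre. Starts upright on the table. It may be absent: two to four of the four are there.
- cold_pack1: Cold pack (one of two), a flat rigid white plastic brick with rounded edges, 66 (its x) x 46 (y) x 24 (z) mm, about 80 g. Origin at its centre. Starts lying flat on the table.
- cold_pack2: Cold pack (one of two), a flat rigid white plastic brick with rounded edges, 66 (its x) x 46 (y) x 24 (z) mm, about 80 g. Origin at its centre. Starts lying flat on the table.
- sanitizer: Bystander, to be left alone: hand-gel bottle, 52 mm across, 130 mm tall. Origin: centre of its underside.
- logger: Bystander, to be left alone: flat black temperature logger with a screen, 50 x 65 x 22 mm. Origin: centre of its underside.
- stapler: Bystander, to be left alone: stapler, 120 x 34 x 42 mm, long in its x. Origin: centre of its underside.
- mug: Bystander, to be left alone: white mug, 76 mm across, 85 mm tall, handle at +y. Origin: centre of its underside.
- pen_pot: Bystander, to be left alone: dark pot of pens, 72 mm across, 90 mm tall (pens to 135 mm). Origin: centre of its underside.
- glove_box: Bystander, to be left alone: brown box of gloves, 110 x 200 x 70 mm. Origin: centre of its underside.
- tape: Bystander, to be left alone: roll of tape lying flat, 84 mm across, 25 mm tall. Origin: centre of its underside.

How it is judged:
By the outcome, as a careful person would: the job done as asked, in the order asked, and still so for the second after the job is handed in, with the robot touching nothing.
Of carton1, carton2, carton3, carton4 only 2 to 4 are there at a start; the rules pass over those that are not, and their reading is None.
At some moment in a run one of carton1, carton2, carton3, carton4, cold_pack1, cold_pack2 may be knocked a few centimetres aside while the robot is not near it.
Once in a run the grip may slacken for a moment while it holds something.
It also fails if it takes over 210 s, if anything falls off the work surface, if the arm or the gripper's body presses on something with over 40 N, if the wrist force passes 120 N, or if a joint passes its speed limit or range.

## Working session

There is one attempt and no reset: what is moved stays moved. The work goes in short steps, Python scripts to look and compute and a tool call to move; the robot and the scene stay as the last step left them, time stands still between calls to the robot, and variables do not carry over. Pictures are saved under pics/ and viewed, and the job is handed in when it is done.

Besides the shell and the picture viewer there is one more tool, called after "Emit:" by a JSON object that holds its "method" and its "body". jog_arm: Moves the arm, as the interface text tells. Its arguments: {"type":"object","properties":{"motion":{"type":"array","items":{"type":"number"}},"grip_force":{"type":"number"}},"required":["motion"]}

```bash
ls; mkdir -p pics; cat > h.py <<'E'
import numpy as np, cv2
from plant import read_state, read_camera
from scipy.spatial.transform import Rotation as R
def shot(n,save=None):
    c=read_camera(n)
    if save: cv2.imwrite('pics/'+save+'.png',c['frame'][:,:,::-1])
    return c
def ray(c,u,v):
    f=200/np.tan(np.radians(c['vertical_fov'])/2)
    T=np.array(c['world_from_camera']); d=T[:3,:3]@np.array([(u-c['cx'])/f,(v-c['cy'])/f,1])
    return T[:3,3],d
def onz(c,u,v,z):
    o,d=ray(c,u,v); return o+d*(z-o[2])/d[2]
def proj(c,p):
    f=200/np.tan(np.radians(c['vertical_fov'])/2)
    T=np.array(c['world_from_camera']); q=T[:3,:3].T@(np.array(p)-T[:3,3])
    return c['cx']+f*q[0]/q[2],c['cy']+f*q[1]/q[2]
E
python3 - <<'E'
from h import *
s=read_state();print(s)
for n in ('scene','top'):
    c=shot(n,n+'0');print(c['vertical_fov'],c['cx'],c['cy'],np.round(c['world_from_camera'],3))
E
```

```text
pics
{'t': 0.0, 'q': array([ 1.22860614e+00,  1.31141023e-01,  1.48926336e+00,  2.67697379e-05,
        1.52297072e+00, -8.53584157e-02]), 'dq': array([ 0.00050824,  0.00018569,  0.0010315 , -0.00057003, -0.00176047,
        0.00026525]), 'joint_torque': array([-8.42524787e-04, -5.59874046e+01, -4.91731811e+01,  7.64328288e-02,
        3.65596369e-02, -1.19225929e-04]), 'tool_pos': array([0.15216932, 0.57981314, 0.21760821]), 'orientation': array([-4.02272618e-01, -3.11532241e+00,  2.72687254e-03]), 'force': array([-0.4576331 ,  0.43016504, -0.0412486 ]), 'wrist_torque': array([-0.00145302,  0.02818297, -0.0174503 ]), 'opening': 0.093001344376937}
56.9943791305447 324.30761693132723 198.57639119700528 [[-0.754  0.487 -0.44   1.017]
 [ 0.657  0.55  -0.517  0.596]
 [-0.01  -0.679 -0.734  0.898]
 [ 0.     0.     0.     1.   ]]
43.56605602219217 318.0196881562243 202.1532521134472 [[ 0.015 -0.99   0.142  0.305]
 [-1.    -0.016 -0.004  0.003]
 [ 0.006 -0.142 -0.99   1.82 ]
 [ 0.     0.     0.     1.   ]]
```

View pics/scene0.png

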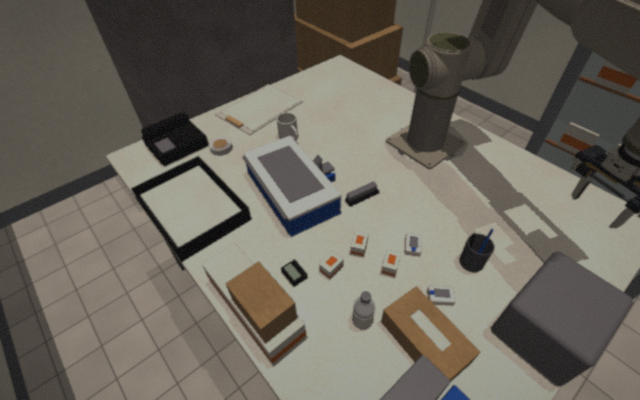

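View pics/top0.png

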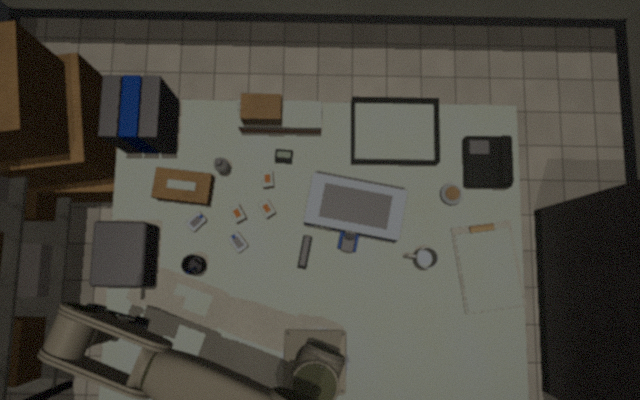

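```bash
python3 - <<'E'
import cv2
a=cv2.imread('pics/top0.png')[140:280,150:420];cv2.imwrite('pics/t0z.png',cv2.resize(a,None,fx=2.9,fy=2.9,interpolation=cv2.INTER_CUBIC)*1)
a=cv2.imread('pics/scene0.png')[120:330,230:500];cv2.imwrite('pics/s0z.png',cv2.resize(a,None,fx=2.8,fy=2.8,interpolation=cv2.INTER_CUBIC))
E
```

```text
(no output)
```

View pics/t0z.png

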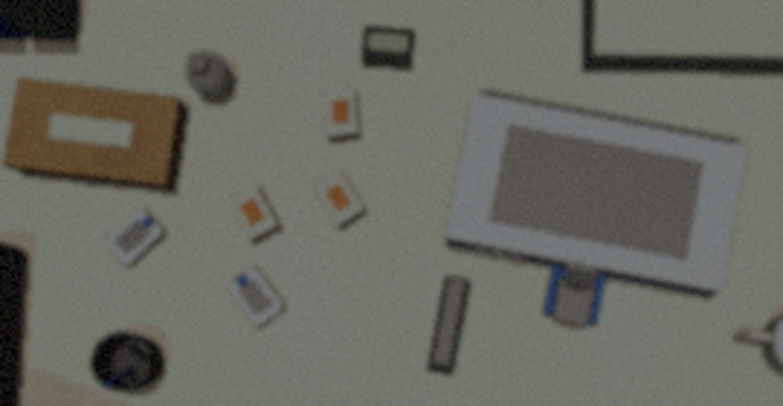

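View pics/s0z.png

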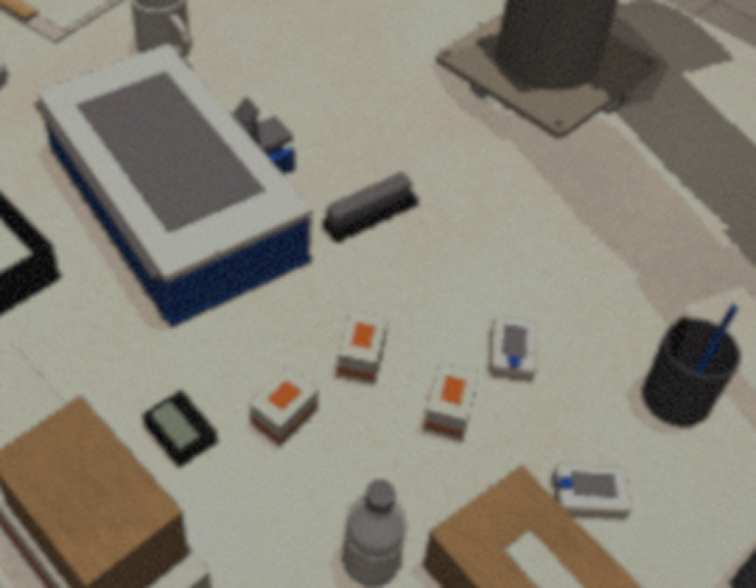

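```bash
cat >> h.py <<'E'
def avg(n,k=4):
    cs=[read_camera(n) for _ in range(k)]
    c=dict(cs[-1]); c['frame']=np.mean([x['frame'].astype(float) for x in cs],0).astype(np.uint8); return c
def up(c,f=4):
    return cv2.resize(c['frame'],None,fx=f,fy=f,interpolation=cv2.INTER_CUBIC)
E
python3 - <<'E'
from h import *
for n in ('scene','top'):
    c=avg(n); cv2.imwrite('pics/%s_a.png'%n,c['frame'][:,:,::-1])
    hsv=cv2.cvtColor(up(c),cv2.COLOR_RGB2HSV)
    for nm,lo,hi in (('orange',(3,120,110),(18,255,255)),('blue',(105,110,50),(130,255,255))):
        m=cv2.inRange(hsv,lo,hi)
        cs,_=cv2.findContours(m,cv2.RETR_EXTERNAL,cv2.CHAIN_APPROX_NONE)
        for k in cs:
            A=cv2.contourArea(k)
            if A<150: continue
            r=cv2.minAreaRect(k); u,v=(np.array(r[0])+.5)/4-.5
            z=.042 if nm=='orange' else .024
            p=onz(c,u,v,z)
            if not(0.1<p[0]<.9 and -.4<p[1]<.8):continue
            bp=[onz(c,*((q+.5)/4-.5),z)[:2] for q in cv2.boxPoints(r)]
            e=[bp[1]-bp[0],bp[2]-bp[1]]
            print(n,nm,A/16,np.round((u,v),1),np.round(p,4),[(round(np.linalg.norm(x),3),round(np.degrees(np.arctan2(x[1],x[0]))%180,1)) for x in e])
E
```

```text
scene orange 3664.5 [430.5 332. ] [0.5983 0.4845 0.042 ] [(np.float64(0.118), np.float64(1.4)), (np.float64(0.215), np.float64(83.4))]
scene orange 2172.03125 [259.6 293.5] [0.8453 0.1338 0.042 ] [(np.float64(0.11), np.float64(4.7)), (np.float64(0.168), np.float64(86.7))]
scene orange 53.5625 [331.1 260.8] [0.6422 0.1811 0.042 ] [(np.float64(0.029), np.float64(8.3)), (np.float64(0.019), np.float64(88.3))]
scene orange 51.0 [391.4 258.9] [0.5143 0.286  0.042 ] [(np.float64(0.028), np.float64(29.8)), (np.float64(0.018), np.float64(119.8))]
scene orange 43.46875 [359.2 239.4] [0.5338 0.1806 0.042 ] [(np.float64(0.028), np.float64(34.3)), (np.float64(0.018), np.float64(120.9))]
scene blue 200.09375 [455.  392.5] [0.6571 0.6006 0.024 ] [(np.float64(0.028), np.float64(36.8)), (np.float64(0.058), np.float64(138.8))]
scene blue 11.3125 [431.6 292. ] [0.5017 0.4174 0.024 ] [(np.float64(0.012), np.float64(138.6)), (np.float64(0.01), np.float64(37.6))]
scene blue 46.4375 [483.6 244.2] [0.2672 0.4212 0.024 ] [(np.float64(0.077), np.float64(12.2)), (np.float64(0.008), np.float64(97.2))]
scene blu
[... 253 characters left out ...]
float64(113.3))]
top orange 23.78125 [236.6 212.7] [0.5179 0.2867 0.042 ] [(np.float64(0.015), np.float64(123.5)), (np.float64(0.024), np.float64(33.6))]
top orange 23.96875 [266.1 207.7] [0.5376 0.1817 0.042 ] [(np.float64(0.015), np.float64(125.1)), (np.float64(0.025), np.float64(34.9))]
top orange 21.21875 [266.9 177.9] [0.6462 0.1821 0.042 ] [(np.float64(0.014), np.float64(95.1)), (np.float64(0.024), np.float64(5.7))]
top blue 19.71875 [355.1 242.1] [ 0.4205 -0.139   0.024 ] [(np.float64(0.06), np.float64(168.2)), (np.float64(0.008), np.float64(78.8))]
top blue 32.09375 [341.1 239.3] [ 0.4298 -0.0888  0.024 ] [(np.float64(0.061), np.float64(170.4)), (np.float64(0.014), np.float64(80.7))]
```

```bash
cat > dark.py <<'E'
from h import *
def run(n,c,thr,z,box,amin=15,amax=4000):
    g=up(c).astype(float); L=g.max(2); 
    m=(L<thr).astype(np.uint8)
    cs,_=cv2.findContours(m,cv2.RETR_EXTERNAL,cv2.CHAIN_APPROX_NONE)
    out=[]
    for k in cs:
        A=cv2.contourArea(k)/16
        if not amin<A<amax: continue
        r=cv2.minAreaRect(k); u,v=(np.array(r[0])+.5)/4-.5
        if not(box[0]<u<box[1] and box[2]<v<box[3]): continue
        p=onz(c,u,v,z)
        bp=[onz(c,*((q+.5)/4-.5),z)[:2] for q in cv2.boxPoints(r)]
        e=[bp[1]-bp[0],bp[2]-bp[1]]
        print(n,thr,round(A),np.round((u,v),1),np.round(p[:2],4),[(round(float(np.linalg.norm(x)),3),round(float(np.degrees(np.arctan2(x[1],x[0]))%180),1)) for x in e])
E
python3 - <<'E'
from dark import *
t=read_camera('top');s=read_camera('scene')
for n,c,b in(('top',t,[(239,243),(198,222),(355,207)]),('scene',s,[(413,244),(440,296),(292,173)])):
    for (u,v) in b: print(n,u,v,c['frame'][v-3:v+4:3,u-3:u+4:3].max(2).tolist(), c['frame'][v,u-14:u+15:2].max(1).tolist())
for thr in (115,125,135): 
    run('top',t,thr,.024,(185,255,205,260)); run('scene',s,thr,.024,(400,460,230,310))
    run('top',t,thr,.0895,(330,370,190,220)); run('scene',s,thr,.0895,(240,340,140,220))
E
```

```text
top 239 243 [[83, 92, 118], [86, 88, 95], [107, 84, 101]] [119, 118, 118, 112, 110, 91, 85, 88, 86, 107, 111, 105, 117, 118, 118]
top 198 222 [[76, 83, 94], [88, 90, 116], [89, 109, 82]] [119, 114, 117, 98, 80, 82, 80, 90, 111, 106, 80, 85, 117, 121, 118]
top 355 207 [[89, 88, 86], [88, 90, 92], [88, 87, 88]] [88, 85, 88, 82, 87, 87, 90, 90, 87, 86, 89, 83, 85, 87, 88]
scene 413 244 [[108, 94, 97], [96, 93, 99], [140, 112, 104]] [168, 166, 161, 124, 162, 123, 93, 93, 96, 114, 163, 164, 165, 167, 167]
scene 440 296 [[95, 94, 92], [114, 108, 107], [163, 164, 164]] [139, 99, 144, 167, 150, 113, 110, 108, 106, 101, 98, 97, 134, 165, 159]
scene 292 173 [[94, 94, 93], [91, 91, 91], [94, 89, 92]] [94, 93, 93, 92, 93, 92, 94, 91, 89, 91, 93, 94, 92, 92, 89]
top 115 252 [238.2 242.1] [0.4142 0.2799] [(0.058, 128.9), (0.081, 39.0)]
top 115 252 [197.1 222.6] [0.4821 0.4301] [(0.081, 138.8), (0.056, 48.2)]
top 115 160 [241.  213.8] [0.5162 0.2735] [(0.047, 92.0), (0.08, 3.1)]
scene 115 50 [442.9 303.1] [0.5055 0.4558] [(0.009, 36.3), (0.055, 136.9)]
scene 115 26 [429.2 293.7] [0.5104 0.4163] [(0
[... 555 characters left out ...]
, 76.9)]
scene 125 236 [440.1 296.6] [0.4959 0.4399] [(0.048, 37.6), (0.074, 137.7)]
scene 125 156 [413.1 245.7] [0.4234 0.2905] [(0.07, 33.1), (0.048, 126.4)]
scene 125 1651 [284.  202.9] [ 0.6333 -0.0386] [(0.238, 41.8), (0.398, 108.1)]
scene 125 276 [325.8 167.6] [ 0.4391 -0.0723] [(0.051, 11.5), (0.134, 77.9)]
scene 125 1917 [290.  172.7] [ 0.5406 -0.1305] [(0.148, 11.9), (0.291, 77.2)]
scene 135 192 [412.4 245.6] [0.4247 0.289 ] [(0.072, 37.2), (0.05, 133.1)]
scene 135 298 [325.8 167.6] [ 0.4391 -0.0724] [(0.053, 12.0), (0.136, 78.3)]
scene 135 1727 [284.  202.7] [ 0.6328 -0.039 ] [(0.242, 41.8), (0.4, 108.1)]
scene 135 1966 [290.1 172.6] [ 0.54   -0.1306] [(0.151, 11.4), (0.294, 76.8)]
```

```bash
cat >> h.py <<'E'
def rects(c,m,z,box=None,amin=15,amax=6000,f=4):
    """contours of mask (f-upscaled) -> points cast on plane z -> minAreaRect there. box in world x0,x1,y0,y1"""
    cs,_=cv2.findContours(m.astype(np.uint8),cv2.RETR_EXTERNAL,cv2.CHAIN_APPROX_NONE)
    out=[]
    for k in cs:
        A=cv2.contourArea(k)/f/f
        if not amin<A<amax: continue
        P=np.array([onz(c,*((q+.5)/f-.5),z)[:2] for q in k[:,0,:]])
        (x,y),(w,h),_=r=cv2.minAreaRect((P*1000).astype(np.float32))
        x/=1000;y/=1000
        if box and not(box[0]<x<box[1] and box[2]<y<box[3]): continue
        b=cv2.boxPoints(r); e=max(b[1]-b[0],b[2]-b[1],key=np.linalg.norm)
        out.append((round(x,4),round(y,4),round(max(w,h),1),round(min(w,h),1),round(float(np.degrees(np.arctan2(e[1],e[0]))%180),1)))
    return out
def both(k=4):
    return avg('top',k),avg('scene',k)
def masks(c):
    g=up(c); h=cv2.cvtColor(g,cv2.COLOR_RGB2HSV); L=g.max(2)
    return L,cv2.inRange(h,(3,120,100),(18,255,255)),h
E
python3 - <<'E'
from h import *
for n,c in zip(('top','scene'),both()):
    L,o,h=masks(c)
    print(n,'cartons',rects(c,o,.042,(.3,.8,.0,.45),amax=100))
    th={'top':(95,100,105),'scene':(115,125,135)}[n]
    for t in th: print(n,t,'packs',rects(c,L<t,.024,(.3,.62,.2,.52),amax=250)); 
    for t in th: print(n,t,'lid',rects(c,L<t,.0895,(.45,.6,-.2,-.05)))
E
```

```text
top cartons [(0.5179, 0.287, 24.3, 14.8, 30.0), (0.5374, 0.182, 24.4, 15.0, 32.3), (0.6462, 0.1823, 24.0, 14.4, 1.7)]
top 95 packs [(0.417, 0.2852, 45.4, 21.7, 41.2), (0.4709, 0.4162, 64.1, 12.4, 140.2), (0.493, 0.4311, 54.3, 23.0, 133.8), (0.4979, 0.2675, 49.3, 27.6, 151.8)]
top 100 packs [(0.3898, 0.259, 43.7, 9.7, 135.5), (0.4194, 0.2873, 54.5, 24.1, 41.2), (0.4831, 0.4282, 66.2, 43.6, 133.3), (0.5133, 0.2686, 71.2, 37.6, 173.4)]
top 105 packs [(0.4205, 0.2864, 56.3, 26.5, 37.8), (0.4135, 0.2617, 76.2, 38.4, 2.2), (0.4827, 0.4285, 69.1, 45.9, 135.3), (0.514, 0.2689, 74.0, 39.6, 174.3)]
top 95 lid [(0.5438, -0.134, 238.2, 119.3, 79.6)]
top 100 lid [(0.5437, -0.1338, 241.2, 121.8, 79.7)]
top 105 lid [(0.544, -0.1339, 243.1, 124.3, 79.7)]
scene cartons [(0.6422, 0.1811, 27.7, 18.3, 8.2), (0.5142, 0.2859, 27.8, 18.0, 29.2), (0.5336, 0.1804, 28.1, 17.8, 33.7)]
scene 115 packs [(0.5052, 0.4557, 55.1, 8.4, 137.4), (0.4845, 0.435, 39.9, 22.7, 134.3), (0.5107, 0.4158, 30.3, 11.5, 43.4), (0.5409, 0.3017, 39.5, 24.7, 120.8), (0.4432, 0.3028, 44.0, 20.1, 132.5), (0.4117, 0.2815, 40.1, 22.1, 39.3)]
scene 125 packs [(0.5519, 0.4379, 61.4, 32.4, 115.5), (0.4973, 0.4385, 70.0, 47.9, 136.6), (0.541, 0.3016, 40.9, 26.4, 121.0), (0.4255, 0.2868, 69.5, 45.5, 42.3)]
scene 135 packs [(0.541, 0.3015, 42.4, 28.1, 121.0), (0.4253, 0.287, 71.4, 47.7, 42.5)]
scene 115 lid [(0.5656, -0.0976, 384.6, 200.5, 79.9), (0.5401, -0.1357, 240.0, 119.5, 79.7)]
scene 125 lid [(0.5649, -0.0983, 388.0, 203.5, 80.0), (0.54, -0.1359, 242.3, 121.2, 79.6)]
scene 135 lid [(0.5646, -0.0991, 391.0, 205.8, 79.9), (0.5399, -0.1361, 244.7, 123.1, 79.8)]
```

```bash
python3 - <<'E'
from h import *
t,s=both(6)
for (n,c,pts) in (('top',t,((239,243),(198,222))),('scene',s,((413.6,243.6),(441,294)))):
  g=up(c,8); 
  for p in pts:
    u,v=int(p[0]*8),int(p[1]*8); a=g[v-120:v+120,u-120:u+120]
    a=cv2.convertScaleAbs(a,alpha=1.7 if n=='top' else 1.3,beta=-20 if n=='top' else 0)
    if p is pts[0]: row=[]
    row.append(cv2.resize(a,(400,400)))
  cv2.imwrite('pics/pk_%s.png'%n,np.hstack(row)[:,:,::-1])
  for p in pts: print(n,onz(c,*p,.024))
E
```

```text
top [0.41096939 0.27678627 0.024     ]
top [0.48414036 0.42704355 0.024     ]
scene [0.41646286 0.28666681 0.024     ]
scene [0.48812885 0.43704311 0.024     ]
```

View pics/pk_scene.png

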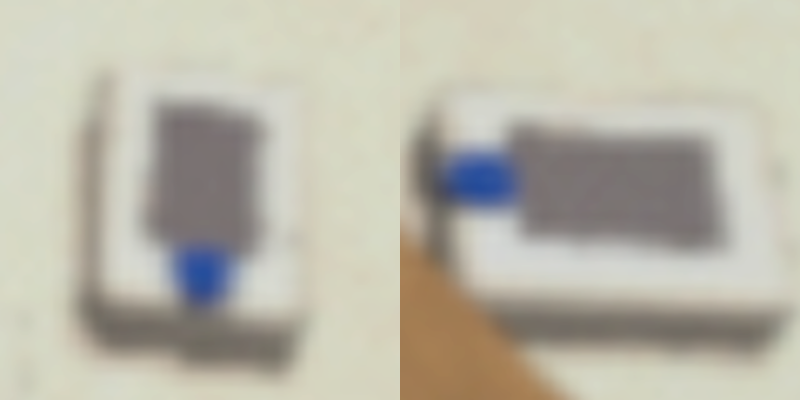

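View pics/pk_top.png

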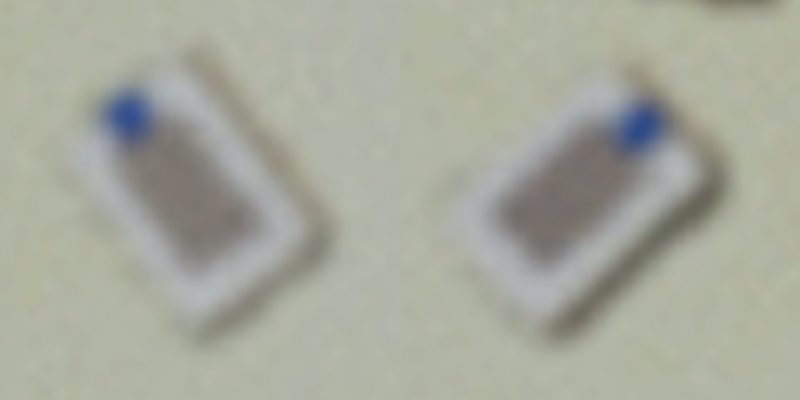

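```bash
python3 - <<'E'
from h import *
t=read_camera('top');s=read_camera('scene')
print(onz(t,237.7,242.2,.024),onz(t,196.6,221.4,.024),onz(s,413,243.1,.024),onz(s,441.5,293.8,.024))
print(read_state()['t'])
E
```

```text
[0.41375664 0.28154344 0.024     ] [0.48622991 0.43218252 0.024     ] [0.4163804  0.28437514 0.024     ] [0.48669011 0.43754873 0.024     ]
1.7
```

```bash
cat >> h.py <<'E'
C0=np.array([.542,-.135,0]);CY=np.radians(-10.3)
def car(x,y,z): return C0+np.array([np.cos(CY)*x-np.sin(CY)*y,np.sin(CY)*x+np.cos(CY)*y,z])
YJ=79.7  # world angle of jaws (tool y) along carrier y
def need(p,yang=None,tilt=None):
    s=read_state(); Rm=R.from_rotvec(s['orientation']).as_matrix()
    d=Rm.T@(np.array(p)-s['tool_pos'])/0.5
    cur=np.degrees(np.arctan2(Rm[1,1],Rm[0,1]))
    if yang is None: yang=cur
    a=np.radians(yang); y=np.array([np.cos(a),np.sin(a),0]); z=np.array([0,0,-1.]); x=np.cross(y,z)
    T=np.array([x,y,z]).T
    rv=R.from_matrix(Rm.T@T).as_rotvec()/(np.pi/2)
    print('t%.1f q6 %.2f cur'%(s['t'],s['q'][5]),np.round(s['tool_pos'],4),'yaw %.1f'%cur,'open %.3f'%s['opening'],'shift',np.round(d,3).tolist(),'turn',np.round(rv,3).tolist())
E
python3 - <<'E'
from h import *
need([.45,.25,.22],79.7)
need([.42,-.1,.22],79.7)
print(car(-.142,0,.049))
need(car(-.142,0,.11),79.7)
E
```

```text
t1.7 q6 -0.09 cur [0.1524 0.5803 0.2186] yaw 75.3 open 0.093 shift [-0.744, -0.488, -0.003] turn [0.0, -0.0, -0.049]
t1.7 q6 -0.09 cur [0.1524 0.5803 0.2186] yaw 75.3 open 0.093 shift [-0.863, -1.18, -0.003] turn [0.0, -0.0, -0.049]
[ 0.40228832 -0.10961009  0.049     ]
t1.7 q6 -0.09 cur [0.1524 0.5803 0.2186] yaw 75.3 open 0.093 shift [-0.834, -1.208, 0.217] turn [0.0, -0.0, -0.049]
```

Emit:
{"method": "jog_arm", "body": {"motion": [0,-0.744,-0.488,0,0,0,-0.049,0,-0.744,-0.488,0,0,0,-0.049,0,-0.744,-0.488,0,0,0,-0.049,0,-0.744,-0.488,0,0,0,-0.049,0,-0.744,-0.488,0,0,0,-0.049,0,-0.744,-0.488,0,0,0,-0.049,0,-0.744,-0.488,0,0,0,-0.049,0,-0.744,-0.488,0,0,0,-0.049]}}

```text
t: 2.5
tool_pos: [0.4212, 0.2815, 0.219]
orientation: [0.282, 3.128, 0.001]
force: [0.3, 0.6, -0.2]
opening: 0.0333
```

```bash
python3 - <<'E'
from h import *
need(car(-.142,0,.11),79.7)
E
```

```text
t2.5 q6 -0.90 cur [0.4212 0.2815 0.219 ] yaw 79.7 open 0.033 shift [-0.102, -0.777, 0.218] turn [0.0, 0.0, 0.0]
```

Emit:
{"method": "jog_arm", "body": {"motion": [0,-0.102,-0.777,0.0,0,0,0,0,-0.102,-0.777,0.0,0,0,0,0,-0.102,-0.777,0.0,0,0,0,0,-0.102,-0.777,0.0,0,0,0,0,-0.102,-0.777,0.0,0,0,0,0,-0.102,-0.777,0.0,0,0,0,0,-0.102,-0.777,0.0,0,0,0,0,-0.102,-0.777,0,0,0,0]}}

```text
t: 3.3
tool_pos: [0.4015, -0.1122, 0.2192]
orientation: [0.283, 3.127, -0.0]
force: [1.2, 0.7, -0.4]
opening: 0.0007
```

Emit:
{"method": "jog_arm", "body": {"motion": [0,0,0,0,0,0,0,0,0,0,0,0,0,0]}}

```text
t: 3.5
tool_pos: [0.4013, -0.113, 0.2193]
orientation: [0.288, 3.126, 0.0]
force: [0.1, -0.4, 0.9]
opening: 0.0003
```

```bash
python3 - <<'E'
from h import *
need(car(-.142,0,.055),79.7)
c=shot('scene')
cv2.imwrite('pics/s1.png',cv2.resize(c['frame'][90:290,220:480],None,fx=3,fy=3,interpolation=cv2.INTER_CUBIC)[:,:,::-1])
E
```

```text
t3.5 q6 -1.79 cur [ 0.4013 -0.113   0.2193] yaw 79.5 open 0.000 shift [-0.0, 0.007, 0.329] turn [0.0, 0.001, -0.002]
```

View pics/s1.png

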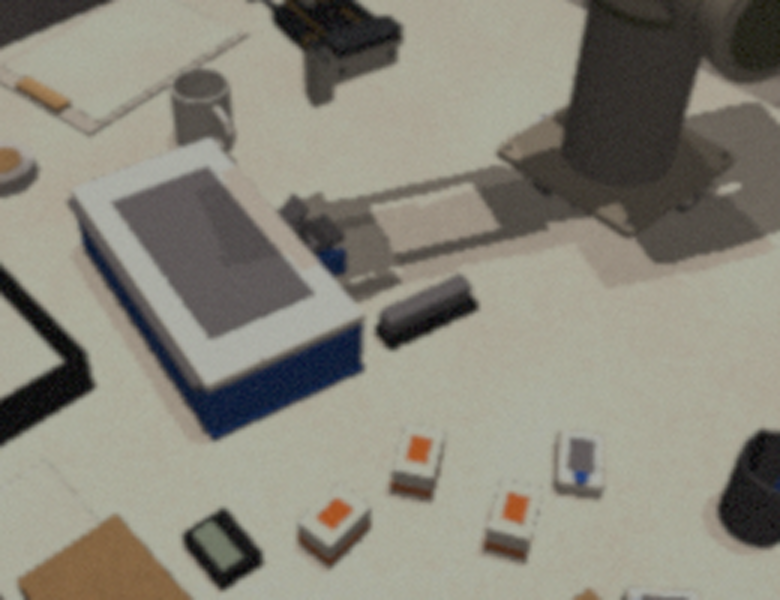

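```bash
python3 - <<'E'
from h import *
c=read_camera('scene');t=read_camera('top')
print(proj(c,[.4013,-.113,.2193]),proj(t,[.4013,-.113,.2193]))
L,o,h=masks(c)
cv2.imwrite('pics/t1.png',cv2.resize(t['frame'][190:280,290:420],None,fx=5,fy=5,interpolation=cv2.INTER_CUBIC)[:,:,::-1])
cv2.imwrite('pics/s1b.png',cv2.resize(c['frame'][80:200,270:400],None,fx=5,fy=5,interpolation=cv2.INTER_CUBIC)[:,:,::-1])
for x in(-.117,-.097):print([ [np.round(proj(k,car(x,0,.104))) for k in (c,t)]])
print(proj(c,car(-.14,0,.049)))
E
```

```text
(np.float64(326.0840760059005), np.float64(124.21917759702146)) (np.float64(351.7970158098409), np.float64(244.15493857128462))
[[array([320., 156.]), array([350., 239.])]]
[[array([315., 158.]), array([351., 233.])]]
(np.float64(326.33505316805736), np.float64(166.19604579712376))
```

View pics/s1b.png

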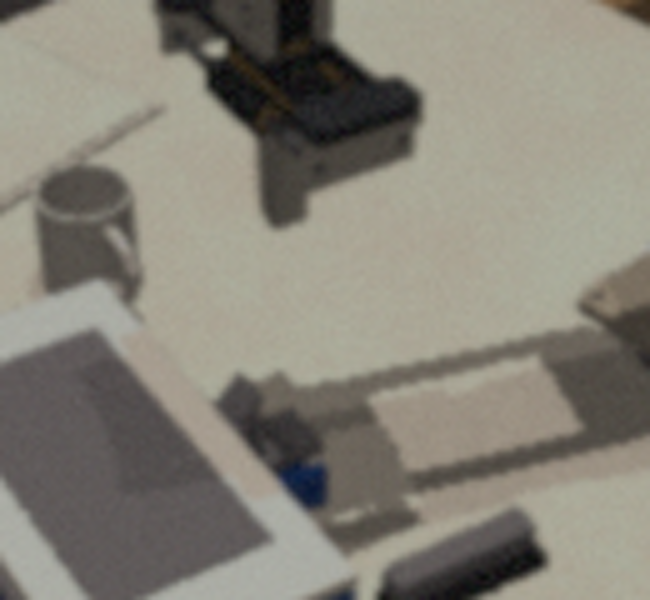

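Emit:
{"method": "jog_arm", "body": {"motion": [0,0,0.007,0.32,0,0,0,0,0,0.007,0.32,0,0,0,0,0,0.007,0.32,0,0,0,0,0,0.007,0.32,0,0,0,0,0,0.007,0.34,0,0,0,0,0,0.007,0.355,0,0,0,0,0,0.007,0.358,0,0,0]}}

```text
t: 4.35
tool_pos: [0.4038, -0.1074, 0.0417]
orientation: [0.279, 3.126, 0.0]
force: [-4.1, 3.8, 7.4]
opening: 0.0005
```

```bash
python3 - <<'E'
from h import *
need(car(-.142,0,.039),79.7)
c=shot('scene')
cv2.imwrite('pics/s2.png',cv2.resize(c['frame'][50:250,220:480],None,fx=3,fy=3,interpolation=cv2.INTER_CUBIC)[:,:,::-1])
E
```

```text
t4.3 q6 -1.78 cur [ 0.4038 -0.1074  0.0417] yaw 79.8 open 0.000 shift [0.002, -0.005, 0.005] turn [0.0, 0.002, 0.001]
```

View pics/s2.png

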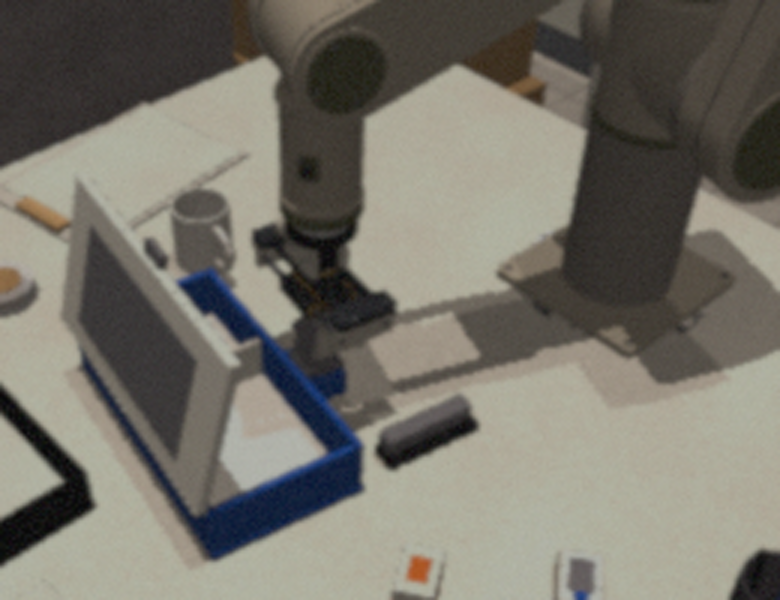

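Emit:
{"method": "jog_arm", "body": {"motion": [0,0,0,-0.18,0,0,0,0,0,0,-0.35,0,0,0,0,0,0,-0.35,0,0,0,0,0,0,-0.35,0,0,0,0,0,0,-0.35,0,0,0]}}

```text
t: 4.9
tool_pos: [0.4069, -0.1089, 0.2246]
orientation: [0.279, 3.113, -0.005]
force: [1.1, -0.3, 0.7]
opening: 0.0002
```

```bash
python3 - <<'E'
from h import *
need(car(.05,0,.215),79.7)
need(car(.08,0,.215),79.7)
E
```

```text
t4.9 q6 -1.78 cur [ 0.4069 -0.1089  0.2246] yaw 79.8 open 0.000 shift [-0.375, -0.003, 0.025] turn [-0.001, 0.01, 0.001]
t4.9 q6 -1.78 cur [ 0.4069 -0.1089  0.2246] yaw 79.8 open 0.000 shift [-0.435, -0.003, 0.026] turn [-0.001, 0.01, 0.001]
```

Emit:
{"method": "jog_arm", "body": {"motion": [0,-0.34,-0.003,0.025,0,0.01,0,0,-0.34,-0.003,0.025,0,0.01,0,0,-0.34,-0.003,0.025,0,0.01,0,0,-0.36,-0.003,0.025,0,0.01,0,0,-0.38,-0.003,0.025,0,0.01,0,0,-0.4,-0.003,0.025,0,0.01,0,0,-0.415,-0.003,0.025,0,0.01,0,0,-0.425,-0.003,0.025,0,0.01,0]}}

```text
t: 5.7
tool_pos: [0.6162, -0.1482, 0.2161]
orientation: [0.28, 3.128, -0.003]
force: [-0.3, -0.7, -0.4]
opening: 0.0003
```

```bash
python3 - <<'E'
from h import *
print(read_state()['force'])
need(car(.08,0,.215),79.7)
c=shot('scene')
cv2.imwrite('pics/s3.png',cv2.resize(c['frame'][50:250,220:480],None,fx=3,fy=3,interpolation=cv2.INTER_CUBIC)[:,:,::-1])
E
```

```text
[-0.25912222 -0.73416277 -0.36154564]
t5.7 q6 -1.71 cur [ 0.6162 -0.1482  0.2161] yaw 79.8 open 0.000 shift [-0.009, -0.0, 0.002] turn [-0.001, 0.001, 0.001]
```

View pics/s3.png

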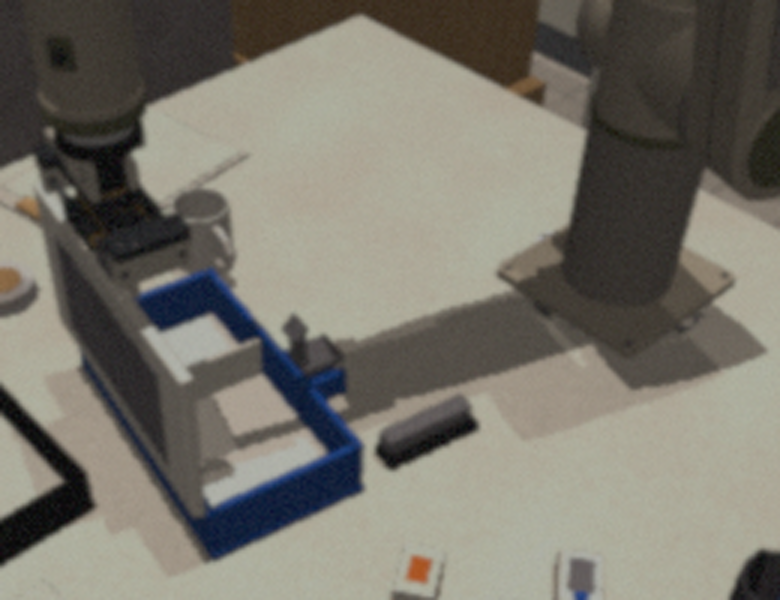

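Emit:
{"method": "jog_arm", "body": {"motion": [0,-0.01,0,0,0,0,0,0,-0.016,0,0,0,0,0,0,-0.02,0,0,0,0,0,0,-0.02,0,0,0,0,0,0,-0.02,0,0,0,0,0,0,-0.02,0,0,0,0,0,0,-0.02,0,0,0,0,0,0,-0.02,0,0,0,0,0]}}

```text
t: 6.55
tool_pos: [0.6262, -0.1501, 0.2161]
orientation: [0.28, 3.128, -0.003]
force: [0.0, -0.5, 0.1]
opening: 0.0006
```

Emit:
{"method": "jog_arm", "body": {"motion": [0,0,0,0,0,0,0,0,0,0,0,0,0,0,0,0,0,0,0,0,0,0,0,0,0,0,0,0,0,0,0,0,0,0,0,0,0,0,0,0,0,0,0,0,0,0,0,0,0,0,0,0,0,0,0,0]}}

```text
t: 7.35
tool_pos: [0.6263, -0.1501, 0.2161]
orientation: [0.28, 3.128, -0.003]
force: [-0.4, 0.5, -0.3]
opening: 0.0006
```

```bash
python3 - <<'E'
from h import *
print(read_state()['force'])
need(car(.08,0,.215),79.7)
c=shot('scene')
cv2.imwrite('pics/s4.png',cv2.resize(c['frame'][50:250,220:480],None,fx=3,fy=3,interpolation=cv2.INTER_CUBIC)[:,:,::-1])
E
```

```text
[-0.35001861  0.50525687 -0.30712533]
t7.3 q6 -1.71 cur [ 0.6263 -0.1501  0.2161] yaw 79.8 open 0.001 shift [0.011, -0.0, 0.002] turn [-0.001, 0.001, 0.001]
```

View pics/s4.png

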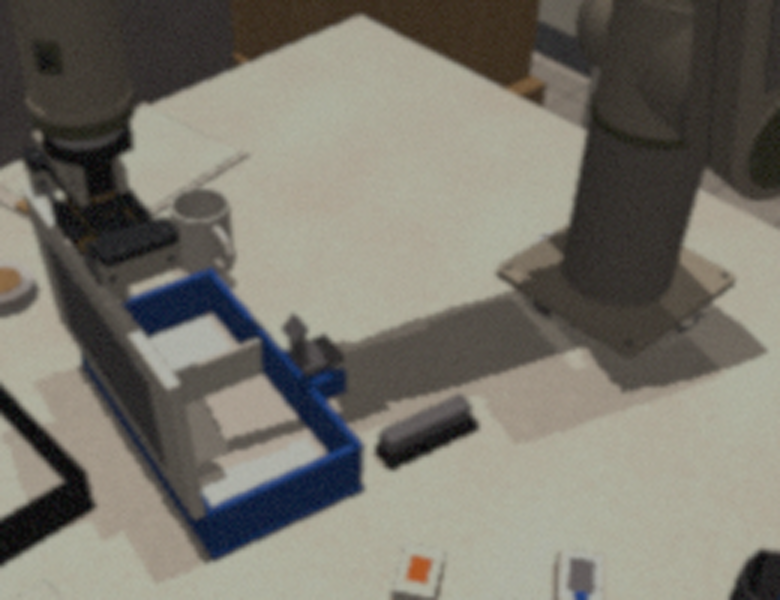

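Emit:
{"method": "jog_arm", "body": {"motion": [0,0,0,0,0,0,0,0,0.003,0,0,0,0,0,0,0.006,0,0,0,0,0,0,0.009,0,0,0,0,0,0,0.012,0,0,0,0,0,0,0.015,0,0,0,0,0,0,0.018,0,0,0,0,0,0,0.021,0,0,0,0,0]}}

```text
t: 8.2
tool_pos: [0.6158, -0.1482, 0.2161]
orientation: [0.28, 3.128, -0.003]
force: [-0.2, -1.1, -0.1]
opening: 0.0003
```

Emit:
{"method": "jog_arm", "body": {"motion": [0,0.003,0,0,0,0,0,0,0.006,0,0,0,0,0,0,0.009,0,0,0,0,0,0,0.012,0,0,0,0,0,0,0.015,0,0,0,0,0,0,0.018,0,0,0,0,0,0,0.021,0,0,0,0,0,0,0.025,0,0,0,0,0]}}

```text
t: 9.0
tool_pos: [0.6034, -0.146, 0.216]
orientation: [0.28, 3.128, -0.003]
force: [0.6, 0.0, 0.3]
opening: 0.0005
```

Emit:
{"method": "jog_arm", "body": {"motion": [0.3,0.02,0,0,0,0,0,0.6,0.08,0,0,0,0,0,1,0.18,0,0,0,0,0,1,0.28,0,0,0,0,0]}}

```text
t: 9.4
tool_pos: [0.4642, -0.1208, 0.2154]
orientation: [0.28, 3.128, -0.003]
force: [0.0, -0.2, 1.2]
opening: 0.0279
```

```bash
python3 - <<'E'
from h import *
need([.52,.1,.2],79.7)
c=shot('scene')
cv2.imwrite('pics/s5.png',cv2.resize(c['frame'][50:330,220:520],None,fx=2.1,fy=2.1,interpolation=cv2.INTER_CUBIC)[:,:,::-1])
for n,c in zip(('top','scene'),both()):
    L,o,h=masks(c)
    print(n,'cartons',rects(c,o,.042,(.3,.8,.0,.45),amax=100))
E
```

```text
t9.4 q6 -1.75 cur [ 0.4642 -0.1208  0.2154] yaw 79.8 open 0.028 shift [-0.032, 0.454, 0.03] turn [-0.001, 0.001, 0.001]
top cartons [(0.518, 0.2868, 24.1, 14.5, 30.8), (0.5374, 0.1817, 24.4, 14.8, 34.9), (0.6462, 0.1823, 23.9, 14.4, 1.7)]
scene cartons [(0.6422, 0.181, 27.7, 18.3, 7.8), (0.5142, 0.2859, 27.8, 18.0, 29.8), (0.5335, 0.1804, 27.9, 18.0, 33.3)]
```

View pics/s5.png

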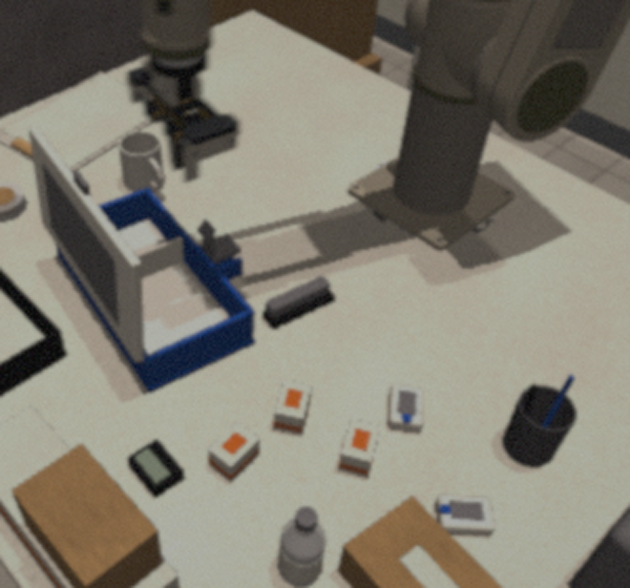

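```bash
python3 - <<'E'
from h import *
need([.5357,.1812,.12],124)
E
```

```text
t9.8 q6 -1.75 cur [ 0.4668 -0.1215  0.2162] yaw 79.8 open 0.064 shift [-0.028, 0.621, 0.191] turn [-0.002, 0.001, -0.491]
```

Emit:
{"method": "jog_arm", "body": {"motion": [0.65,-0.028,0.621,0,0,0,-0.491,0.65,-0.028,0.621,0,0,0,-0.491,0.65,-0.028,0.621,0,0,0,-0.491,0.65,-0.028,0.621,0,0,0,-0.491,0.65,-0.028,0.621,0.1,0,0,-0.491,0.65,-0.028,0.621,0.191,0,0,-0.491,0.65,-0.028,0.621,0.191,0,0,-0.491,0.65,-0.028,0.621,0.191,0,0,-0.491]}}

```text
t: 10.65
tool_pos: [0.5323, 0.1842, 0.1125]
orientation: [0.92, -2.993, 0.002]
force: [-1.0, 0.0, -0.9]
opening: 0.0606
```

```bash
python3 - <<'E'
from h import *
need([.5357,.1812,.014],124)
E
```

```text
t10.7 q6 -1.92 cur [0.5323 0.1842 0.1125] yaw 124.2 open 0.061 shift [-0.004, -0.009, 0.197] turn [0.001, -0.006, 0.002]
```

Emit:
{"method": "jog_arm", "body": {"motion": [0.65,-0.004,-0.009,0.1,0,-0.006,0,0.65,-0.004,-0.009,0.197,0,-0.006,0,0.65,-0.004,-0.009,0.197,0,-0.006,0,0.3,-0.004,-0.009,0.197,0,-0.006,0,0.3,-0.004,-0.009,0.197,0,-0.006,0,0.3,-0.004,-0.009,0.197,0,-0.006,0,0.3,-0.004,-0.009,0.197,0,-0.006,0], "grip_force": 20}}

```text
t: 11.35
tool_pos: [0.5384, 0.1817, 0.0175]
orientation: [-0.922, 2.999, 0.002]
force: [-0.7, -0.6, 7.4]
opening: 0.0401
```

```bash
python3 - <<'E'
from h import *
need([.5357,.1812,.16],124)
need(car(.022,.015,.16),79.7)
E
```

```text
t11.3 q6 -1.93 cur [0.5384 0.1817 0.0175] yaw 124.2 open 0.040 shift [0.004, 0.002, -0.285] turn [-0.0, 0.003, 0.002]
t11.3 q6 -1.93 cur [0.5384 0.1817 0.0175] yaw 124.2 open 0.040 shift [0.296, -0.538, -0.286] turn [0.001, 0.003, 0.494]
```

Emit:
{"method": "jog_arm", "body": {"motion": [0.3,0,0,-0.1,0,0,0,0.3,0,0,-0.2,0,0,0,0.3,0,0,-0.285,0,0,0,0.3,0.09,-0.16,-0.285,0,0,0.15,0.3,0.16,-0.28,-0.285,0,0,0.25,0.3,0.22,-0.4,-0.285,0,0,0.36,0.3,0.296,-0.538,-0.285,0,0,0.494,0.3,0.296,-0.538,-0.285,0,0,0.494]}}

```text
t: 12.15
tool_pos: [0.5614, -0.0696, 0.1615]
orientation: [0.25, 3.125, 0.004]
force: [0.9, -0.3, -0.8]
opening: 0.0397
```

```bash
python3 - <<'E'
from h import *
print(read_state()['force'])
need(car(.022,.015,.028),79.7)
c=shot('scene')
cv2.imwrite('pics/s6.png',cv2.resize(c['frame'][50:330,220:520],None,fx=2.1,fy=2.1,interpolation=cv2.INTER_CUBIC)[:,:,::-1])
E
```

```text
[ 0.94376027 -0.30017192 -0.76805461]
t12.2 q6 -1.63 cur [ 0.5614 -0.0696  0.1615] yaw 80.9 open 0.040 shift [-0.025, -0.107, 0.267] turn [0.002, 0.004, 0.013]
```

View pics/s6.png

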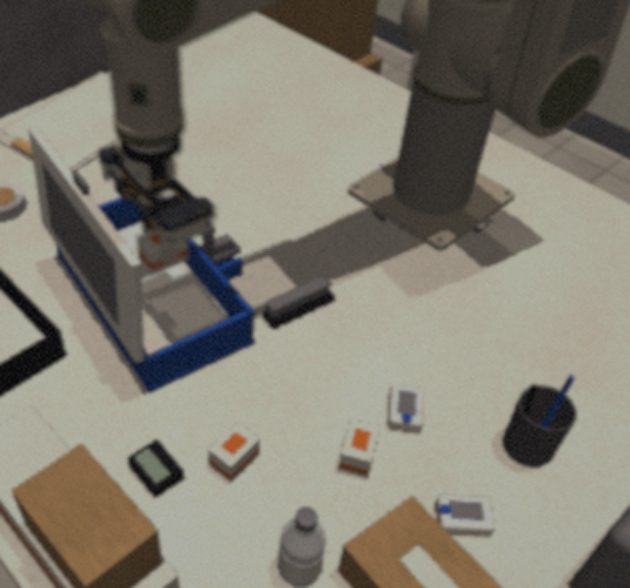

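Emit:
{"method": "jog_arm", "body": {"motion": [0.3,-0.025,-0.107,0,0,0.004,0.013,0.3,-0.025,-0.107,0.05,0,0.004,0.013,0.3,-0.025,-0.107,0.14,0,0.004,0.013,0.3,-0.025,-0.107,0.2,0,0.004,0.013,0.3,-0.025,-0.107,0.24,0,0.004,0.013,0.3,-0.025,-0.107,0.263,0,0.004,0.013,0.3,-0.025,-0.107,0.263,0,0.004,0.013]}}

```text
t: 12.9
tool_pos: [0.5658, -0.1323, 0.0302]
orientation: [0.303, 3.126, -0.002]
force: [-0.3, 0.7, 0.2]
opening: 0.0398
```

```bash
python3 - <<'E'
from h import *
print(read_state()['force'])
need(car(.022,.015,.029),79.7)
E
```

```text
[-0.30565823  0.70155725  0.18006767]
t12.9 q6 -1.69 cur [ 0.5658 -0.1323  0.0302] yaw 78.9 open 0.040 shift [0.002, 0.016, 0.002] turn [-0.001, 0.001, -0.009]
```

Emit:
{"method": "jog_arm", "body": {"motion": [0.3,0,0.016,0.001,0,0,-0.009,0.3,0,0.016,0.001,0,0,-0.009,0.52,0,0.016,0.001,0,0,-0.009,0.52,0,0.016,0.001,0,0,-0.009,0.52,0,0.016,-0.05,0,0,-0.009,0.52,0,0.016,-0.15,0,0,-0.009,0.6,0,0.1,-0.25,0,0,-0.009,0.65,0,0.2,-0.25,0,0,-0.009]}}

```text
t: 13.7
tool_pos: [0.586, -0.0466, 0.1598]
orientation: [0.286, 3.117, -0.005]
force: [1.9, -0.6, 0.4]
opening: 0.0586
```

```bash
python3 - <<'E'
from h import *
t,s=both(3)
for n,c in zip(('top','scene'),(t,s)):
    L,o,h=masks(c)
    print(n,'cartons',rects(c,o,.042,(.3,.8,-.4,.45),amax=100))
cv2.imwrite('pics/t7.png',cv2.resize(t['frame'][150:260,180:420],None,fx=3.3,fy=3.3,interpolation=cv2.INTER_CUBIC)[:,:,::-1])
need([.6442,.1817,.1],95.5)
need([.6442,.1817,.1],88)
E
```

```text
top cartons [(0.518, 0.287, 24.1, 14.7, 32.4), (0.6462, 0.1823, 23.9, 14.4, 1.7)]
scene cartons [(0.6422, 0.181, 27.7, 18.3, 7.8), (0.5142, 0.2859, 27.8, 18.0, 29.8)]
t14.0 q6 -1.56 cur [ 0.5821 -0.0452  0.1522] yaw 79.7 open 0.061 shift [-0.041, 0.469, 0.104] turn [-0.001, -0.0, -0.175]
t14.0 q6 -1.56 cur [ 0.5821 -0.0452  0.1522] yaw 79.7 open 0.061 shift [-0.041, 0.469, 0.104] turn [-0.001, 0.0, -0.092]
```

View pics/t7.png

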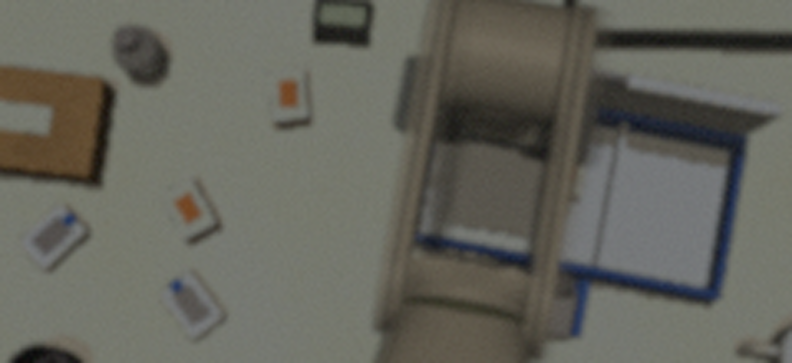

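Emit:
{"method": "jog_arm", "body": {"motion": [0.65,-0.01,0.1,0,0,0,-0.05,0.65,-0.02,0.2,0,0,0,-0.1,0.65,-0.03,0.3,0,0,0,-0.17,0.65,-0.041,0.39,0,0,0,-0.17,0.65,-0.041,0.469,0.05,0,0,-0.17,0.65,-0.041,0.469,0.104,0,0,-0.17,0.65,-0.041,0.469,0.104,0,0,-0.17]}}

```text
t: 14.7
tool_pos: [0.6404, 0.1808, 0.0933]
orientation: [0.138, -3.128, 0.006]
force: [-1.1, -1.1, -0.4]
opening: 0.0601
```

```bash
python3 - <<'E'
from h import *
need([.6442,.1817,.016],95)
E
```

```text
t14.7 q6 -1.46 cur [0.6404 0.1808 0.0933] yaw 95.1 open 0.060 shift [-0.009, 0.002, 0.155] turn [-0.002, -0.007, 0.001]
```

Emit:
{"method": "jog_arm", "body": {"motion": [0.65,-0.009,0.002,0.08,0,-0.007,0,0.65,-0.009,0.002,0.153,0,-0.007,0,0.65,-0.009,0.002,0.153,0,-0.007,0,0.3,-0.009,0.002,0.153,0,-0.007,0,0.3,-0.009,0.002,0.153,0,-0.007,0,0.3,-0.009,0.002,0.153,0,-0.007,0,0.3,-0.009,0.002,0.153,0,-0.007,0,0.3,-0.009,0.002,0.153,0,-0.007,0]}}

```text
t: 15.5
tool_pos: [0.6463, 0.182, 0.0202]
orientation: [-0.138, 3.133, -0.005]
force: [-0.7, -2.3, 8.0]
opening: 0.0398
```

```bash
python3 - <<'E'
from h import *
need([.6442,.1817,.16],95)
need(car(.022,.113,.16),79.7)
E
```

```text
t15.5 q6 -1.46 cur [0.6463 0.182  0.0202] yaw 95.1 open 0.040 shift [0.003, -0.001, -0.28] turn [-0.002, 0.004, 0.001]
t15.5 q6 -1.46 cur [0.6463 0.182  0.0202] yaw 95.1 open 0.040 shift [0.16, -0.408, -0.279] turn [-0.002, 0.004, 0.171]
```

Emit:
{"method": "jog_arm", "body": {"motion": [0.3,0,0,-0.1,0,0,0,0.3,0.05,0,-0.19,0,0,0,0.3,0.1,-0.05,-0.25,0,0,0.05,0.3,0.14,-0.14,-0.279,0,0,0.1,0.3,0.16,-0.24,-0.279,0,0,0.171,0.3,0.16,-0.33,-0.279,0,0,0.171,0.3,0.16,-0.408,-0.279,0,0,0.171,0.3,0.16,-0.408,-0.279,0,0,0.171]}}

```text
t: 16.3
tool_pos: [0.5844, -0.0328, 0.1616]
orientation: [0.289, 3.119, -0.006]
force: [-0.2, 1.2, -0.9]
opening: 0.0399
```

```bash
python3 - <<'E'
from h import *
need(car(.022,.113,.033),79.7)
E
```

```text
t16.3 q6 -1.53 cur [ 0.5844 -0.0328  0.1616] yaw 79.4 open 0.040 shift [0.005, 0.011, 0.257] turn [-0.002, 0.006, -0.003]
```

Emit:
{"method": "jog_arm", "body": {"motion": [0.3,0.005,0.011,0.08,0,0.006,-0.003,0.3,0.005,0.011,0.17,0,0.006,-0.003,0.3,0.005,0.011,0.23,0,0.006,-0.003,0.3,0.005,0.011,0.257,0,0.006,-0.003,0.3,0.005,0.011,0.257,0,0.006,-0.003]}}

```text
t: 16.8
tool_pos: [0.5835, -0.0269, 0.0324]
orientation: [-0.282, -3.127, 0.005]
force: [0.1, 1.1, -0.6]
opening: 0.0398
```

```bash
python3 - <<'E'
from h import *
need(car(.022,.113,.0325),79.7)
E
```

```text
t16.8 q6 -1.52 cur [ 0.5835 -0.0269  0.0324] yaw 79.7 open 0.040 shift [-0.001, -0.002, -0.0] turn [-0.002, -0.001, 0.0]
```

Emit:
{"method": "jog_arm", "body": {"motion": [0.52,0,0,0,0,0,0,0.52,0,0,0,0,0,0,0.52,0,0,-0.05,0,0,0,0.52,0,0,-0.15,0,0,0,0.6,0.03,0.08,-0.25,0,0,0,0.65,0.05,0.2,-0.25,0,0,-0.1,0.65,0.05,0.3,-0.25,0,0,-0.2,0.65,0.05,0.4,-0.25,0,0,-0.25]}}

```text
t: 17.6
tool_pos: [0.5926, 0.1557, 0.1598]
orientation: [-0.342, 3.121, -0.003]
force: [1.5, -0.5, 0.6]
opening: 0.0604
```

```bash
python3 - <<'E'
from h import *
t,s=both(3)
for n,c in zip(('top','scene'),(t,s)):
    L,o,h=masks(c)
    print(n,'cartons',rects(c,o,.054,(.3,.8,-.4,.1),amax=100),rects(c,o,.042,(.3,.8,.1,.45),amax=100))
cv2.imwrite('pics/t8.png',cv2.resize(t['frame'][150:260,180:420],None,fx=3.3,fy=3.3,interpolation=cv2.INTER_CUBIC)[:,:,::-1])
cv2.imwrite('pics/s8.png',cv2.resize(s['frame'][50:330,220:520],None,fx=2.1,fy=2.1,interpolation=cv2.INTER_CUBIC)[:,:,::-1])
need([.516,.2864,.1],120)
print(car(.022,.113,0),car(.022,.015,0))
E
```

```text
top cartons [(0.5677, -0.1235, 23.7, 14.3, 169.9), (0.5828, -0.026, 25.2, 14.2, 169.6)] [(0.5865, 0.4064, 43.1, 20.7, 171.5), (0.6302, 0.4069, 38.4, 29.2, 172.0)]
scene cartons [(0.5791, -0.0277, 28.1, 18.0, 171.5)] [(0.5142, 0.2859, 27.8, 18.0, 29.8)]
t17.9 q6 -1.61 cur [0.5917 0.1531 0.1572] yaw 102.2 open 0.060 shift [0.092, 0.293, 0.114] turn [-0.001, -0.002, -0.198]
[ 0.58385012 -0.02775464  0.        ] [ 0.5663275  -0.12417537  0.        ]
```

View pics/t8.png

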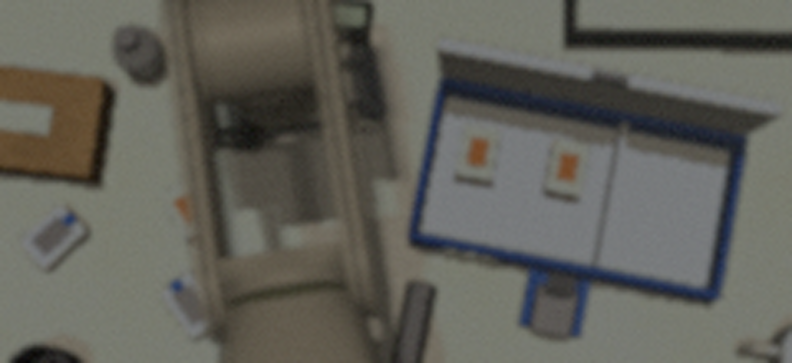

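View pics/s8.png

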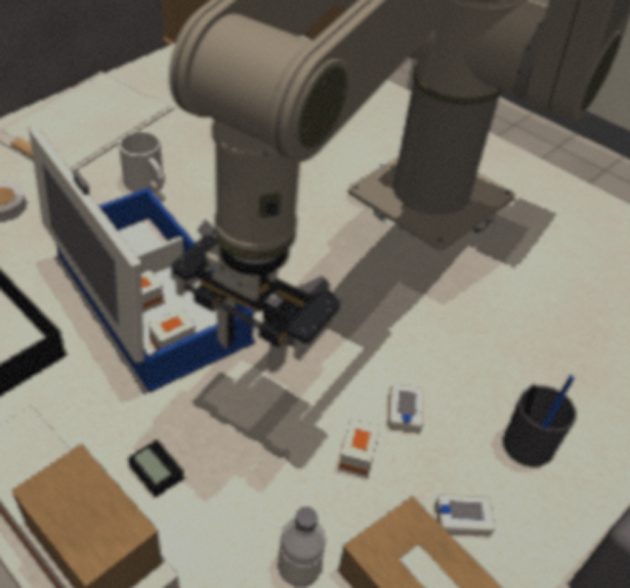

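Emit:
{"method": "jog_arm", "body": {"motion": [0.65,0.03,0.1,0,0,0,-0.08,0.65,0.06,0.2,0,0,0,-0.16,0.65,0.092,0.293,0.03,0,0,-0.198,0.65,0.092,0.293,0.1,0,0,-0.198,0.65,0.092,0.293,0.12,0,0,-0.198,0.65,0.092,0.293,0.12,0,0,-0.198]}}

```text
t: 18.5
tool_pos: [0.5146, 0.2842, 0.0948]
orientation: [0.808, -3.029, 0.006]
force: [-0.2, -0.3, -0.1]
opening: 0.0605
```

```bash
python3 - <<'E'
from h import *
need([.516,.2864,.016],120)
E
```

```text
t18.5 q6 -1.67 cur [0.5146 0.2842 0.0948] yaw 119.9 open 0.060 shift [-0.006, 0.003, 0.158] turn [-0.001, -0.005, -0.001]
```

Emit:
{"method": "jog_arm", "body": {"motion": [0.65,-0.006,0.003,0.08,0,-0.005,0,0.65,-0.006,0.003,0.158,0,-0.005,0,0.65,-0.006,0.003,0.158,0,-0.005,0,0.3,-0.006,0.003,0.158,0,-0.005,0,0.3,-0.006,0.003,0.158,0,-0.005,0,0.3,-0.006,0.003,0.158,0,-0.005,0,0.3,-0.006,0.003,0.158,0,-0.005,0,0.3,-0.006,0.003,0.158,0,-0.005,0]}}

```text
t: 19.3
tool_pos: [0.5183, 0.2873, 0.0189]
orientation: [-0.808, 3.03, -0.002]
force: [0.5, -1.3, 7.7]
opening: 0.0398
```

```bash
python3 - <<'E'
from h import *
need(car(-.047,.063,.16),79.7)
E
```

```text
t19.3 q6 -1.67 cur [0.5183 0.2873 0.0189] yaw 119.9 open 0.040 shift [0.369, -0.6, -0.282] turn [-0.001, 0.004, 0.446]
```

Emit:
{"method": "jog_arm", "body": {"motion": [0.3,0,0,-0.1,0,0,0,0.3,0.02,-0.04,-0.19,0,0,0.04,0.3,0.07,-0.12,-0.25,0,0,0.13,0.3,0.12,-0.2,-0.282,0,0,0.22,0.3,0.17,-0.28,-0.282,0,0,0.31,0.3,0.22,-0.36,-0.282,0,0,0.4,0.3,0.27,-0.44,-0.282,0,0,0.446,0.3,0.32,-0.52,-0.282,0,0,0.446]}}

```text
t: 20.1
tool_pos: [0.5084, -0.0198, 0.1615]
orientation: [0.284, 3.12, 0.001]
force: [0.2, 0.4, -0.9]
opening: 0.0403
```

```bash
python3 - <<'E'
from h import *
need(car(-.047,.063,.12),79.7)
E
```

```text
t20.1 q6 -1.53 cur [ 0.5084 -0.0198  0.1615] yaw 79.6 open 0.040 shift [-0.013, -0.089, 0.083] turn [0.001, 0.005, -0.001]
```

Emit:
{"method": "jog_arm", "body": {"motion": [0.3,-0.013,-0.089,0.03,0,0.005,0,0.3,-0.013,-0.089,0.083,0,0.005,0,0.3,-0.013,-0.089,0.083,0,0.005,0]}}

```text
t: 20.4
tool_pos: [0.505, -0.0658, 0.1178]
orientation: [-0.29, -3.125, -0.003]
force: [-1.0, 0.8, -1.1]
opening: 0.0397
```

```bash
python3 - <<'E'
from h import *
need(car(-.047,.063,.0315),79.7)
E
```

```text
t20.4 q6 -1.62 cur [ 0.505  -0.0658  0.1178] yaw 79.4 open 0.040 shift [-0.004, 0.003, 0.173] turn [0.001, -0.002, -0.003]
```

Emit:
{"method": "jog_arm", "body": {"motion": [0.3,-0.004,0.003,0.07,0,0,0,0.3,-0.004,0.003,0.14,0,0,0,0.3,-0.004,0.003,0.172,0,0,0,0.3,-0.004,0.003,0.172,0,0,0,0.3,-0.004,0.003,0.172,0,0,0,0.52,-0.004,0.003,0.172,0,0,0,0.52,-0.004,0.003,0.172,0,0,0,0.52,-0.004,0.003,0.13,0,0,0]}}

```text
t: 21.2
tool_pos: [0.5052, -0.064, 0.0513]
orientation: [-0.289, -3.121, -0.004]
force: [-1.2, 0.4, -0.5]
opening: 0.048
```

Emit:
{"method": "jog_arm", "body": {"motion": [0.6,0,0,-0.08,0,0,0,0.9,0,0,-0.18,0,0,0,0.9,0,0.1,-0.25,0,0,0,0.9,0,0.2,-0.25,0,0,0,0.9,0.03,0.3,-0.25,0,0,0,0.9,0.05,0.4,-0.25,0,0,0]}}

```text
t: 21.8
tool_pos: [0.519, 0.1265, 0.1787]
orientation: [-0.29, -3.124, -0.005]
force: [0.3, -0.3, 0.5]
opening: 0.083
```

```bash
python3 - <<'E'
from h import *
t,s=both(4)
for n,c in zip(('top','scene'),(t,s)):
    L,o,h=masks(c)
    print(n,'cartons',rects(c,o,.054,(.3,.8,-.4,.1),amax=100),rects(c,o,.042,(.3,.8,.1,.45),amax=100))
    for th in {'top':(92,97,102),'scene':(115,120)}[n]: print(n,th,'packs',rects(c,L<th,.024,(.35,.62,.2,.5),amax=250))
cv2.imwrite('pics/t9.png',cv2.resize(t['frame'][150:260,180:420],None,fx=3.3,fy=3.3,interpolation=cv2.INTER_CUBIC)[:,:,::-1])
cv2.imwrite('pics/s9.png',cv2.resize(s['frame'][50:330,220:520],None,fx=2.1,fy=2.1,interpolation=cv2.INTER_CUBIC)[:,:,::-1])
need([.415,.284,.12],41)
E
```

```text
top cartons [(0.5077, -0.0629, 24.8, 14.2, 168.2), (0.5676, -0.1235, 23.9, 14.3, 169.9), (0.5827, -0.026, 25.0, 14.5, 169.6)] [(0.5892, 0.4042, 34.9, 16.4, 159.9), (0.6219, 0.4, 30.4, 27.5, 117.3)]
top 92 packs [(0.4172, 0.2835, 40.2, 17.7, 36.3), (0.4708, 0.416, 60.7, 9.0, 137.7), (0.4897, 0.4343, 42.2, 19.7, 134.5)]
top 97 packs [(0.4179, 0.2855, 47.6, 20.6, 40.3), (0.4707, 0.4162, 63.9, 11.4, 138.9), (0.493, 0.4309, 54.1, 22.2, 134.7)]
top 102 packs [(0.4201, 0.2863, 54.1, 23.5, 38.6), (0.483, 0.4281, 66.6, 43.0, 133.6)]
scene cartons [(0.5791, -0.0278, 28.1, 17.8, 171.5), (0.5039, -0.0649, 26.9, 17.4, 171.1)] []
scene 115 packs [(0.5054, 0.456, 52.0, 6.4, 137.3), (0.4846, 0.4353, 37.8, 21.0, 135.7), (0.5111, 0.4153, 27.3, 8.8, 45.9), (0.4442, 0.3033, 41.5, 17.9, 138.6), (0.4116, 0.2814, 37.2, 20.0, 37.6)]
scene 120 packs [(0.5053, 0.4559, 53.3, 7.1, 136.8), (0.4848, 0.4351, 39.0, 21.9, 134.6), (0.5108, 0.4156, 28.8, 10.5, 44.9), (0.4437, 0.303, 43.2, 19.0, 135.1), (0.4119, 0.2812, 38.7, 21.3, 39.3)]
t22.2 q6 -1.25 cur [0.5187 0.1233 0.1769] yaw 79.3 open 0.084 shift [0.263, 0.277, 0.116] turn [-0.001, -0.005, 0.426]
```

View pics/t9.png

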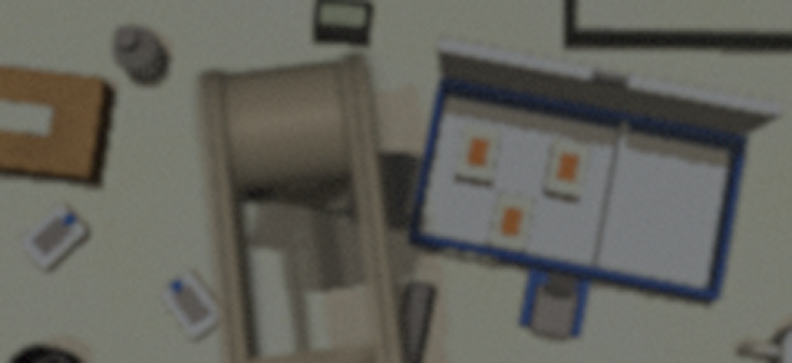

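View pics/s9.png

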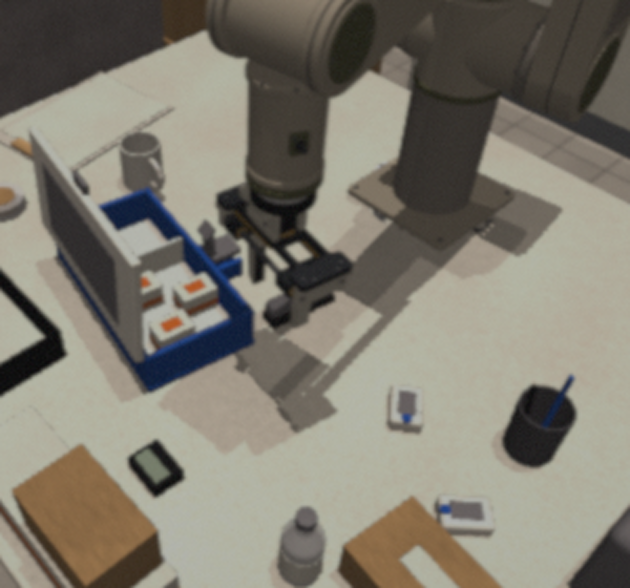

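Emit:
{"method": "jog_arm", "body": {"motion": [0.93,0.06,0.07,0,0,-0.005,0.1,0.93,0.13,0.14,0,0,-0.005,0.2,0.93,0.2,0.21,0.03,0,-0.005,0.3,0.93,0.263,0.277,0.08,0,-0.005,0.4,0.93,0.263,0.277,0.116,0,-0.005,0.437,0.93,0.263,0.277,0.14,0,-0.005,0.442,0.93,0.263,0.277,0.14,0,-0.005,0.442]}}

```text
t: 22.9
tool_pos: [0.4138, 0.2823, 0.106]
orientation: [-1.335, -2.842, 0.007]
force: [0.7, 0.0, -0.8]
opening: 0.0865
```

```bash
python3 - <<'E'
from h import *
need([.415,.284,.005],39.5)
t,s=both(3)
for n,c in zip(('top','scene'),(t,s)):
    h=cv2.cvtColor(up(c),cv2.COLOR_RGB2HSV)
    m=cv2.inRange(h,(5,70,60),(22,170,220))
    print(n,'glove',rects(c,m,.07,(.4,.75,.3,.6),amin=200,amax=6000))
cv2.imwrite('pics/s10.png',cv2.resize(s['frame'][180:360,340:560],None,fx=3.5,fy=3.5,interpolation=cv2.INTER_CUBIC)[:,:,::-1])
E
```

```text
t22.9 q6 -0.19 cur [0.4138 0.2823 0.106 ] yaw 39.7 open 0.086 shift [0.001, 0.005, 0.202] turn [-0.003, 0.0, 0.002]
top glove [(0.6093, 0.4815, 201.6, 111.9, 84.1)]
scene glove [(0.6203, 0.4832, 201.8, 134.7, 84.3)]
```

View pics/s10.png

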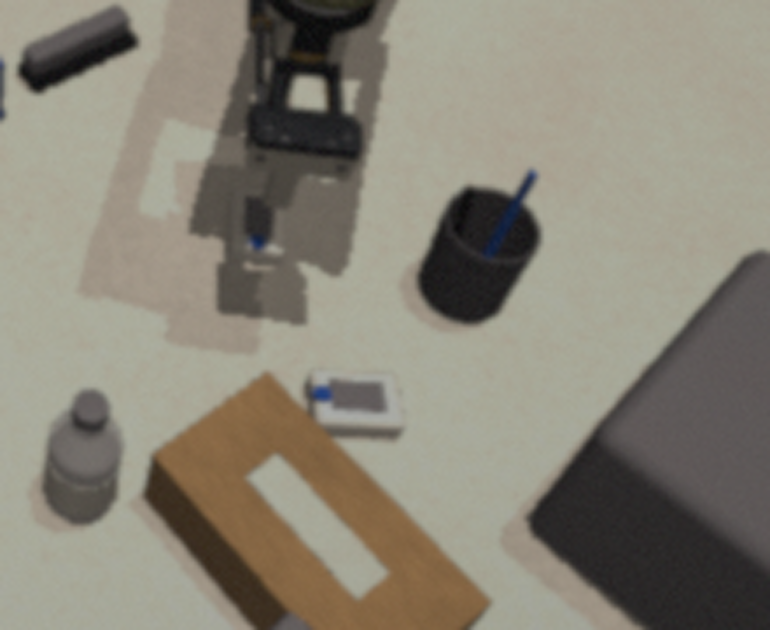

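Emit:
{"method": "jog_arm", "body": {"motion": [0.93,0.001,0.005,0.1,0,0,0.002,0.93,0.001,0.005,0.17,0,0,0.002,0.93,0.001,0.005,0.202,0,0,0.002,0.93,0.001,0.005,0.202,0,0,0.002,0.55,0.001,0.005,0.202,0,0,0.002,0.55,0.001,0.005,0.202,0,0,0.002,0.55,0.001,0.005,0.202,0,0,0.002,0.55,0.001,0.005,0.202,0,0,0.002], "grip_force": 25}}

```text
t: 24.0
tool_pos: [0.4192, 0.2862, 0.0101]
orientation: [1.343, 2.836, 0.004]
force: [-1.0, -1.1, 7.7]
opening: 0.0657
```

```bash
python3 - <<'E'
from h import *
s=read_camera('scene'); print(onz(s,472.9,267,0.0))
need([.46,.1,.15],39.5)
need(car(.01,-.1,.15),79.7)
E
```

```text
[0.33793482 0.44065374 0.        ]
t24.1 q6 -0.19 cur [0.4193 0.2862 0.0101] yaw 39.3 open 0.066 shift [-0.34, -0.172, -0.28] turn [0.003, 0.001, -0.002]
t24.1 q6 -0.19 cur [0.4193 0.2862 0.0101] yaw 39.3 open 0.066 shift [-0.953, -0.482, -0.28] turn [0.002, 0.002, -0.449]
```

Emit:
{"method": "jog_arm", "body": {"motion": [0.55,0,0,-0.1,0,0,0,0.55,-0.02,-0.01,-0.19,0,0,0,0.55,-0.1,-0.05,-0.25,0,0,-0.06,0.55,-0.18,-0.09,-0.3,0,0,-0.13,0.55,-0.26,-0.13,-0.3,0,0,-0.2,0.55,-0.34,-0.17,-0.3,0,0,-0.27,0.55,-0.43,-0.21,-0.3,0,0,-0.35,0.55,-0.52,-0.26,-0.3,0,0,-0.42]}}

```text
t: 24.85
tool_pos: [0.4828, 0.0042, 0.1611]
orientation: [0.343, 3.116, 0.003]
force: [0.9, 0.1, -1.7]
opening: 0.0655
```

```bash
python3 - <<'E'
from h import *
need(car(.01,-.1,.15),79.7)
E
```

```text
t24.9 q6 -1.45 cur [0.4828 0.0042 0.1611] yaw 77.4 open 0.066 shift [-0.204, -0.445, 0.022] turn [0.001, 0.004, -0.025]
```

Emit:
{"method": "jog_arm", "body": {"motion": [0.55,-0.04,-0.09,0,0,0.004,-0.025,0.55,-0.08,-0.18,0,0,0.004,-0.025,0.55,-0.12,-0.27,0,0,0.004,-0.025,0.55,-0.16,-0.36,0,0,0.004,-0.025,0.55,-0.204,-0.445,0.02,0,0.004,-0.025,0.55,-0.204,-0.445,0.06,0,0.004,-0.025,0.55,-0.204,-0.445,0.08,0,0.004,-0.025,0.55,-0.204,-0.445,0.08,0,0.004,-0.025]}}

```text
t: 25.65
tool_pos: [0.5328, -0.2339, 0.119]
orientation: [-0.282, -3.125, -0.007]
force: [-0.2, 0.3, -0.8]
opening: 0.0661
```

```bash
python3 - <<'E'
from h import *
need(car(.01,-.1,.023),79.7)
t,s=both(3)
a=cv2.resize(t['frame'][150:250,300:420],(480,400),interpolation=cv2.INTER_CUBIC)
b=cv2.resize(s['frame'][80:180,220:300],(320,400),interpolation=cv2.INTER_CUBIC)
cv2.imwrite('pics/s11.png',np.hstack([a,b])[:,:,::-1])
E
```

```text
t25.6 q6 -1.90 cur [ 0.5328 -0.2339  0.119 ] yaw 79.7 open 0.066 shift [-0.003, -0.003, 0.192] turn [0.002, -0.002, 0.0]
```

View pics/s11.png

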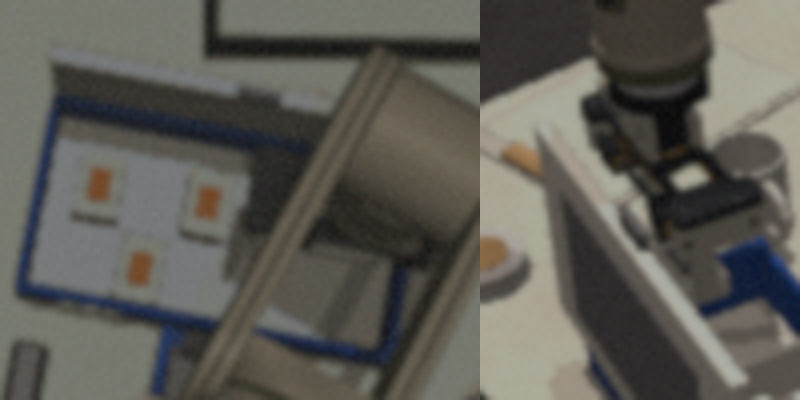

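```bash
python3 - <<'E'
from h import *
t=read_camera('top')
c,s=np.cos(CY),np.sin(CY)
for (a,b,z) in ((620,125,.063),(598,265,.063),(743,140,.075),(715,298,.075),(437,88,.075),(415,243,.075)):
    p=onz(t,180+(a+.5)/3.3-.5,150+(b+.5)/3.3-.5,z)-C0
    print(a,b,round(c*p[0]+s*p[1],4),round(-s*p[0]+c*p[1],4))
E
```

```text
620 125 0.0778 -0.0309
598 265 -0.0758 -0.0351
743 140 0.0851 -0.1623
715 298 -0.0874 -0.1619
437 88 0.0769 0.1703
415 243 -0.0918 0.1606
```

Emit:
{"method": "jog_arm", "body": {"motion": [0.55,-0.003,-0.003,0.05,0,0,0,0.55,-0.003,-0.003,0.09,0,0,0,0.55,-0.003,-0.003,0.12,0,0,0,0.55,-0.003,-0.003,0.15,0,0,0,0.55,-0.003,-0.003,0.17,0,0,0]}}

```text
t: 26.5
tool_pos: [0.536, -0.2362, 0.0362]
orientation: [0.28, 3.128, 0.003]
force: [0.1, -0.8, -0.8]
opening: 0.066
```

Emit:
{"method": "jog_arm", "body": {"motion": [0.55,0,0,0.01,0,0,0,0.55,0,0,0.021,0,0,0,0.55,0,0,0.021,0,0,0]}}

```text
t: 26.8
tool_pos: [0.5358, -0.2361, 0.0252]
orientation: [0.28, 3.129, 0.003]
force: [-0.3, -0.6, -0.3]
opening: 0.0657
```

```bash
python3 - <<'E'
from h import *
need(car(.01,-.1,.022),79.7)
print(read_state()['force'])
E
```

```text
t26.8 q6 -1.90 cur [ 0.5358 -0.2361  0.0252] yaw 79.8 open 0.066 shift [0.004, 0.001, 0.006] turn [0.001, 0.0, 0.001]
[-0.30812687 -0.55807987 -0.26891205]
```

Lower the last 3 mm, release to about 74 mm, and rise.

Emit:
{"method": "jog_arm", "body": {"motion": [0.55,0.003,0.001,0.006,0,0,0,0.55,0.003,0.001,0.006,0,0,0,0.79,0.003,0.001,0.006,0,0,0,0.79,0.003,0.001,0.006,0,0,0,0.79,0.003,0.001,0.006,0,0,0,0.79,0.003,0.001,-0.03,0,0,0,0.79,0.003,0.001,-0.1,0,0,0,0.79,0.003,0.001,-0.2,0,0,0]}}

```text
t: 27.6
tool_pos: [0.5321, -0.2343, 0.1233]
orientation: [-0.28, -3.124, -0.007]
force: [0.1, -0.4, 0.3]
opening: 0.0733
```

```bash
python3 - <<'E'
from h import *
need([.45,.15,.19],90)
print(read_state()['force'])
E
```

```text
t27.6 q6 -1.90 cur [ 0.5321 -0.2343  0.1233] yaw 79.8 open 0.073 shift [0.299, 0.728, -0.129] turn [0.003, -0.003, -0.114]
[ 0.06448527 -0.39430868  0.25627841]
```

Emit:
{"method": "jog_arm", "body": {"motion": [0.85,0.02,0.04,-0.1,0,0,0,0.85,0.06,0.13,-0.13,0,0,-0.08,0.85,0.1,0.22,-0.13,0,0,-0.17,0.85,0.14,0.31,-0.13,0,0,-0.26,0.85,0.18,0.4,-0.13,0,0,-0.35,0.85,0.22,0.5,-0.13,0,0,-0.44,0.85,0.26,0.6,-0.13,0,0,-0.53,0.85,0.299,0.69,-0.13,0,0,-0.6]}}

```text
t: 28.4
tool_pos: [0.448, 0.1251, 0.191]
orientation: [1.178, -2.911, -0.01]
force: [0.4, 0.9, 0.8]
opening: 0.0788
```

```bash
python3 - <<'E'
from h import *
t,s=both(4)
for n,c in zip(('top','scene'),(t,s)):
    L,o,h=masks(c)
    for th in {'top':(92,97,102),'scene':(115,120)}[n]: print(n,th,'packs',rects(c,L<th,.024,(.35,.62,.2,.5),amax=250))
cv2.imwrite('pics/t12.png',cv2.resize(t['frame'][150:260,180:420],None,fx=3.3,fy=3.3,interpolation=cv2.INTER_CUBIC)[:,:,::-1])
cv2.imwrite('pics/s12.png',cv2.resize(s['frame'][50:330,220:520],None,fx=2.1,fy=2.1,interpolation=cv2.INTER_CUBIC)[:,:,::-1])
need([.487,.434,.2],135)
E
```

```text
top 92 packs [(0.4955, 0.412, 59.7, 7.3, 136.4), (0.513, 0.4309, 40.1, 20.4, 135.1), (0.5818, 0.4703, 26.0, 15.4, 62.2)]
top 97 packs [(0.4953, 0.4122, 61.6, 9.7, 137.7)]
top 102 packs [(0.4959, 0.4122, 65.6, 16.1, 141.9)]
scene 115 packs [(0.5193, 0.4629, 22.4, 7.8, 136.2), (0.5102, 0.4293, 43.9, 21.1, 138.7)]
scene 120 packs [(0.5194, 0.4629, 23.9, 8.8, 135.2), (0.5105, 0.4295, 45.1, 21.8, 138.7)]
t28.8 q6 -2.18 cur [0.449  0.1218 0.1904] yaw 133.6 open 0.079 shift [-0.486, 0.4, -0.017] turn [0.004, 0.0, -0.016]
```

View pics/t12.png

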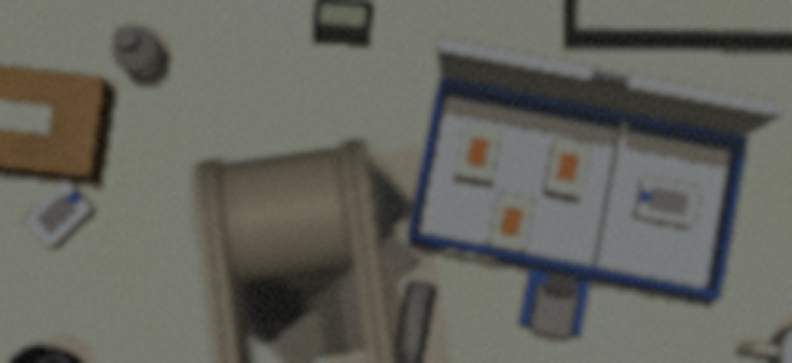

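View pics/s12.png

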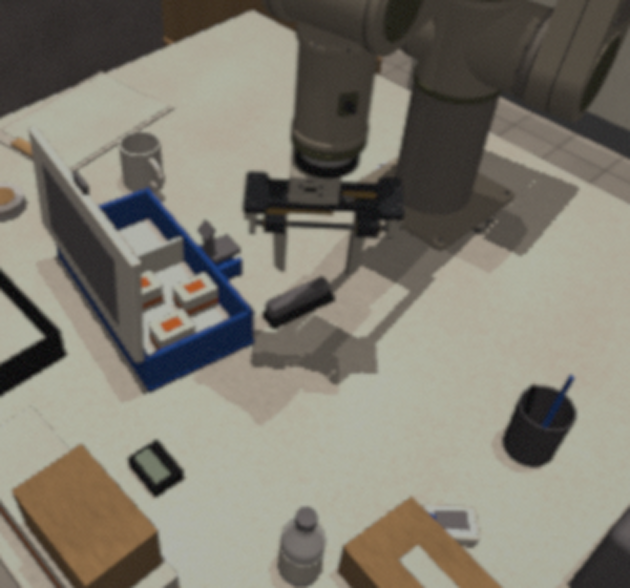

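```bash
python3 - <<'E'
from h import *
need([.49,.35,.2],45)
t=avg('top',8)
a=cv2.convertScaleAbs(cv2.resize(t['frame'][180:240,170:230],None,fx=9,fy=9,interpolation=cv2.INTER_CUBIC),alpha=1.6,beta=-20)
cv2.imwrite('pics/t13.png',a[:,:,::-1])
E
```

```text
t28.8 q6 -2.18 cur [0.449  0.1218 0.1904] yaw 133.6 open 0.079 shift [-0.374, 0.274, -0.017] turn [0.003, -0.003, 0.984]
```

View pics/t13.png

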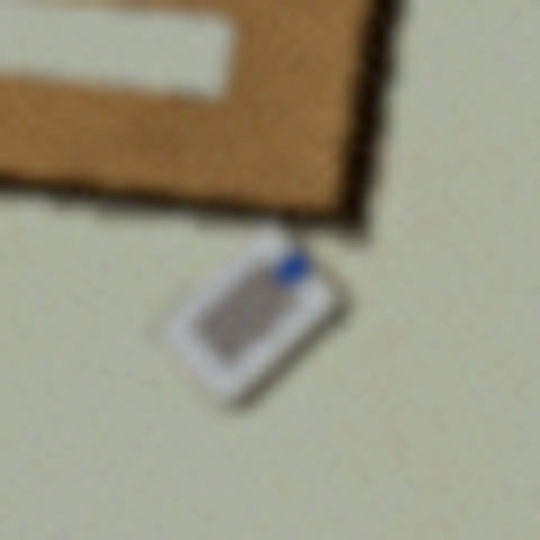

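```bash
python3 - <<'E'
from h import *
t=read_camera('top'); print(onz(t,197.6,214.6,.024))
E
```

```text
[0.51091432 0.42980185 0.024     ]
```

Emit:
{"method": "jog_arm", "body": {"motion": [0.67,-0.04,0.03,0,0,0,0.09,0.67,-0.08,0.06,0,0,0,0.18,0.67,-0.12,0.09,0,0,0,0.27,0.67,-0.16,0.12,0,0,0,0.36,0.67,-0.22,0.16,0,0,0,0.45,0.67,-0.27,0.2,0,0,0,0.54,0.67,-0.32,0.24,0,0,0,0.63,0.67,-0.374,0.274,0,0,0,0.72]}}

```text
t: 30.05
tool_pos: [0.4888, 0.3529, 0.1913]
orientation: [-0.582, -3.082, -0.006]
force: [-0.2, 0.9, 0.7]
opening: 0.0622
```

```bash
python3 - <<'E'
from h import *
need([.496,.446,.12],45)
E
```

```text
t30.1 q6 -0.66 cur [0.4888 0.3529 0.1913] yaw 68.6 open 0.062 shift [0.054, 0.178, 0.143] turn [0.001, -0.004, 0.263]
```

Emit:
{"method": "jog_arm", "body": {"motion": [0.67,0.03,0.09,0,0,-0.004,0.09,0.67,0.054,0.178,0,0,-0.004,0.18,0.67,0.054,0.178,0.05,0,-0.004,0.263,0.67,0.054,0.178,0.143,0,-0.004,0.263,0.67,0.054,0.178,0.143,0,-0.004,0.263,0.67,0.054,0.178,0.143,0,-0.004,0.263]}}

```text
t: 30.65
tool_pos: [0.4948, 0.4451, 0.1192]
orientation: [-1.202, -2.9, 0.002]
force: [0.3, -0.4, 0.7]
opening: 0.0626
```

```bash
python3 - <<'E'
from h import *
need([.496,.445,.006],45)
s=shot('scene')
cv2.imwrite('pics/s14.png',cv2.resize(s['frame'][180:360,340:560],None,fx=3.5,fy=3.5,interpolation=cv2.INTER_CUBIC)[:,:,::-1])
E
```

```text
t30.6 q6 -0.13 cur [0.4948 0.4451 0.1192] yaw 45.0 open 0.063 shift [-0.002, 0.002, 0.226] turn [-0.001, -0.001, -0.0]
```

View pics/s14.png

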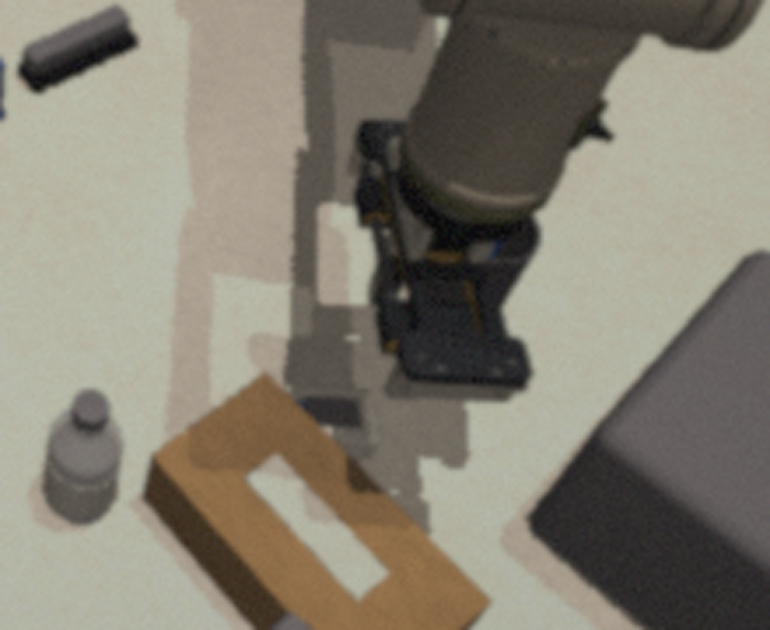

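Emit:
{"method": "jog_arm", "body": {"motion": [0.67,-0.002,0.002,0.08,0,0,0,0.67,-0.002,0.002,0.15,0,0,0,0.67,-0.002,0.002,0.2,0,0,0,0.67,-0.002,0.002,0.226,0,0,0,0.67,-0.002,0.002,0.226,0,0,0,0.4,-0.002,0.002,0.226,0,0,0,0.4,-0.002,0.002,0.226,0,0,0,0.4,-0.002,0.002,0.226,0,0,0]}}

```text
t: 31.5
tool_pos: [0.4988, 0.4472, 0.0112]
orientation: [1.203, 2.901, 0.008]
force: [-2.1, -0.7, 5.9]
opening: 0.0459
```

```bash
python3 - <<'E'
from h import *
need([.44,.40,.03],45)
s=shot('scene')
cv2.imwrite('pics/s15.png',cv2.resize(s['frame'][180:360,340:560],None,fx=3.5,fy=3.5,interpolation=cv2.INTER_CUBIC)[:,:,::-1])
E
```

```text
t31.5 q6 -0.13 cur [0.4988 0.4472 0.0112] yaw 45.0 open 0.046 shift [0.016, -0.15, -0.038] turn [0.003, -0.0, -0.0]
```

View pics/s15.png

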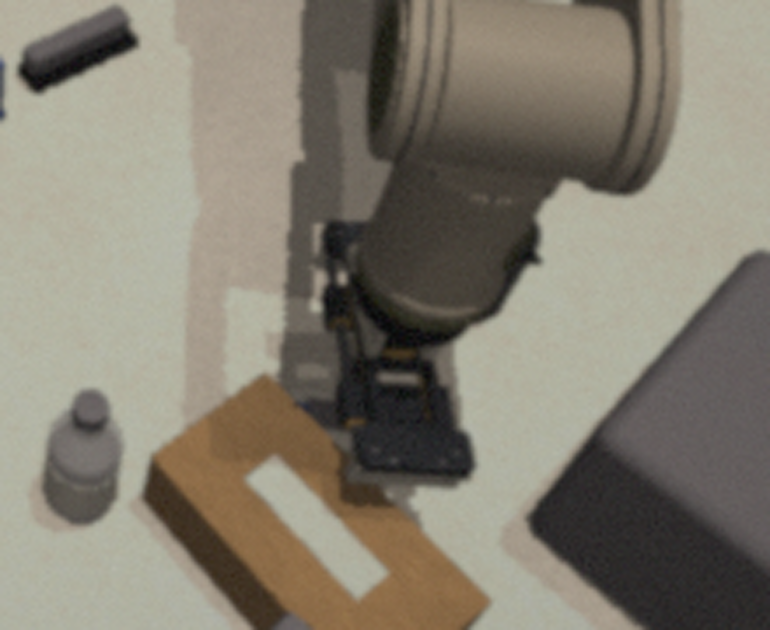

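Emit:
{"method": "jog_arm", "body": {"motion": [0.4,0,0,-0.012,0,0,0,0.4,0.01,-0.01,-0.02,0,0,0,0.4,0.04,-0.04,-0.02,0,0,0,0.4,0.085,-0.085,-0.02,0,0,0,0.4,0.04,-0.13,-0.02,0,0,0,0.4,0,-0.18,-0.02,0,0,0,0.4,0,-0.18,-0.01,0,0,0,0.4,0,-0.18,-0.002,0,0,0]}}

```text
t: 32.35
tool_pos: [0.4352, 0.3835, 0.0123]
orientation: [1.204, 2.9, 0.009]
force: [0.6, 0.3, -0.7]
opening: 0.0461
```

Emit:
{"method": "jog_arm", "body": {"motion": [0.4,0,0,0,0,0,0,0.67,0,0,0,0,0,0,0.67,0,0,0,0,0,0,0.67,0,0,-0.04,0,0,0,0.67,0,0,-0.12,0,0,0,0.8,0.0,-0.08,-0.2,0,0,0,0.93,0,-0.18,-0.25,0,0,-0.06,0.93,0,-0.28,-0.25,0,0,-0.15]}}

```text
t: 33.15
tool_pos: [0.3448, 0.2929, 0.1395]
orientation: [0.846, 3.018, 0.017]
force: [-0.3, -0.5, 1.2]
opening: 0.0816
```

```bash
python3 - <<'E'
from h import *
t,s=both(4)
for n,c in zip(('top','scene'),(t,s)):
    L,o,h=masks(c)
    for th in {'top':(92,97,102),'scene':(115,120)}[n]: print(n,th,'packs',rects(c,L<th,.024,(.35,.62,.2,.5),amax=250))
cv2.imwrite('pics/t16.png',cv2.resize(t['frame'][180:280,160:300],None,fx=5,fy=5,interpolation=cv2.INTER_CUBIC)[:,:,::-1])
cv2.imwrite('pics/s16.png',cv2.resize(s['frame'][180:360,340:560],None,fx=3.5,fy=3.5,interpolation=cv2.INTER_CUBIC)[:,:,::-1])
need([.46,.40,.12],135)
E
```

```text
top 92 packs [(0.5852, 0.4694, 31.5, 23.7, 95.4)]
top 97 packs []
top 102 packs []
scene 115 packs [(0.4738, 0.3796, 70.1, 36.8, 101.9), (0.4462, 0.3699, 39.0, 21.9, 130.2)]
scene 120 packs [(0.4584, 0.3749, 63.8, 48.6, 133.7)]
t33.5 q6 -0.43 cur [0.3442 0.2927 0.1356] yaw 58.4 open 0.086 shift [-0.085, 0.304, 0.033] turn [0.003, 0.003, -0.851]
```

View pics/s16.png

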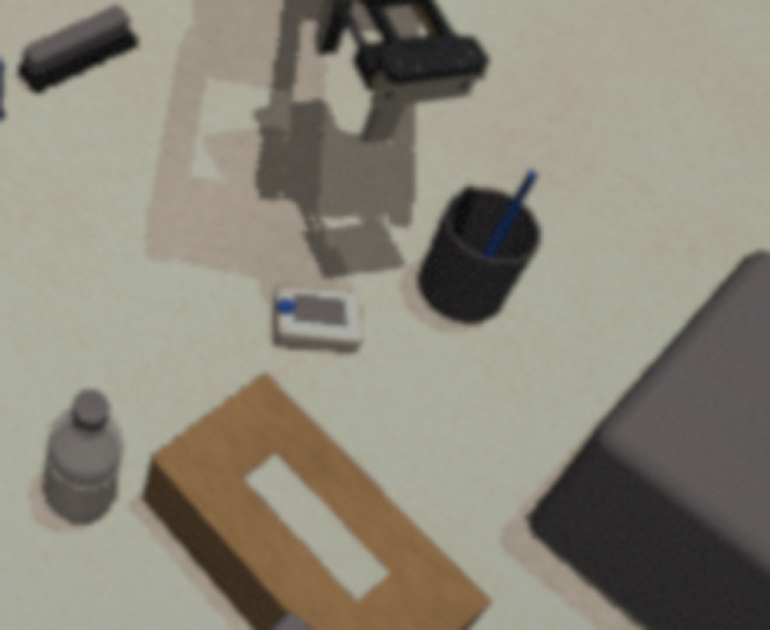

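View pics/t16.png

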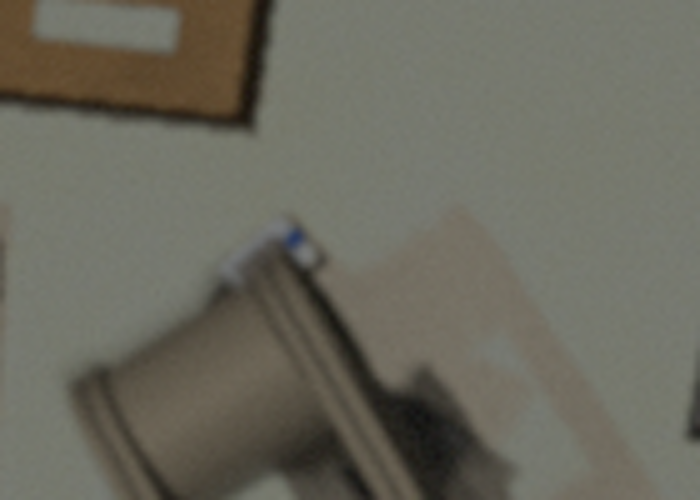

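```bash
python3 - <<'E'
from h import *
need([.4486,.3695,.12],45)
E
```

```text
t33.5 q6 -0.43 cur [0.3442 0.2927 0.1356] yaw 58.4 open 0.086 shift [-0.097, 0.24, 0.033] turn [0.004, 0.0, 0.149]
```

Emit:
{"method": "jog_arm", "body": {"motion": [0.7,-0.04,0.1,0,0,0,0.08,0.7,-0.08,0.2,0,0,0,0.149,0.7,-0.097,0.24,0.033,0,0,0.149,0.7,-0.097,0.24,0.033,0,0,0.149,0.7,-0.097,0.24,0.033,0,0,0.149]}}

```text
t: 34.05
tool_pos: [0.4483, 0.3695, 0.1176]
orientation: [-1.203, -2.902, -0.004]
force: [-0.9, -0.1, 0.4]
opening: 0.0654
```

```bash
python3 - <<'E'
from h import *
need([.4486,.3695,.006],45)
E
```

```text
t34.0 q6 -0.19 cur [0.4483 0.3695 0.1176] yaw 45.0 open 0.065 shift [-0.001, -0.0, 0.223] turn [0.002, -0.001, -0.0]
```

Emit:
{"method": "jog_arm", "body": {"motion": [0.67,0,0,0.08,0,0,0,0.67,0,0,0.15,0,0,0,0.67,0,0,0.2,0,0,0,0.67,0,0,0.223,0,0,0,0.4,0,0,0.223,0,0,0,0.4,0,0,0.223,0,0,0,0.4,0,0,0.223,0,0,0,0.4,0,0,0.223,0,0,0]}}

```text
t: 34.85
tool_pos: [0.4497, 0.3708, 0.0083]
orientation: [1.202, 2.901, 0.009]
force: [0.1, -0.2, 4.0]
opening: 0.0464
```

```bash
python3 - <<'E'
from h import *
need([.47,.27,.012],45)
E
```

```text
t34.9 q6 -0.19 cur [0.4497 0.3708 0.0083] yaw 45.0 open 0.046 shift [-0.171, -0.114, -0.008] turn [0.004, -0.0, -0.0]
```

Emit:
{"method": "jog_arm", "body": {"motion": [0.4,0,0,-0.04,0,0,0,0.4,-0.06,-0.04,-0.05,0,0,0,0.4,-0.12,-0.08,-0.05,0,0,0,0.4,-0.171,-0.114,-0.03,0,0,0,0.4,-0.171,-0.114,-0.01,0,0,0,0.4,-0.171,-0.114,-0.001,0,0,0,0.4,-0.171,-0.114,0,0,0,0,0.67,-0.171,-0.114,0,0,0,0]}}

```text
t: 35.65
tool_pos: [0.4698, 0.271, 0.0082]
orientation: [1.201, 2.901, 0.009]
force: [-0.1, 0.1, -0.2]
opening: 0.0499
```

Emit:
{"method": "jog_arm", "body": {"motion": [0.67,0,0,0,0,0,0,0.67,0,0,-0.05,0,0,0,0.8,0,0,-0.14,0,0,-0.05,0.92,0,0,-0.18,0,0,-0.14,0.92,0,0,-0.18,0,0,-0.23,0.92,0,0,-0.18,0,0,-0.32,0.92,0,0,-0.18,0,0,-0.41,0.92,0,0,-0.18,0,0,-0.5]}}

```text
t: 36.45
tool_pos: [0.4694, 0.2713, 0.0986]
orientation: [-0.011, 3.137, 0.008]
force: [-0.2, -0.7, -1.2]
opening: 0.0852
```

```bash
python3 - <<'E'
from h import *
t,s=both(4)
for n,c in zip(('top','scene'),(t,s)):
    L,o,h=masks(c)
    for th in {'top':(92,97,102),'scene':(115,120)}[n]: print(n,th,'packs',rects(c,L<th,.024,(.35,.62,.2,.5),amax=250))
cv2.imwrite('pics/s17.png',cv2.resize(s['frame'][180:360,340:560],None,fx=3.5,fy=3.5,interpolation=cv2.INTER_CUBIC)[:,:,::-1])
need([.47,.27,.1],135)
E
```

```text
top 92 packs []
top 97 packs []
top 102 packs []
scene 115 packs []
scene 120 packs []
t36.9 q6 -1.14 cur [0.4695 0.2707 0.0982] yaw 89.9 open 0.085 shift [-0.001, -0.001, -0.004] turn [0.002, 0.004, -0.501]
```

View pics/s17.png

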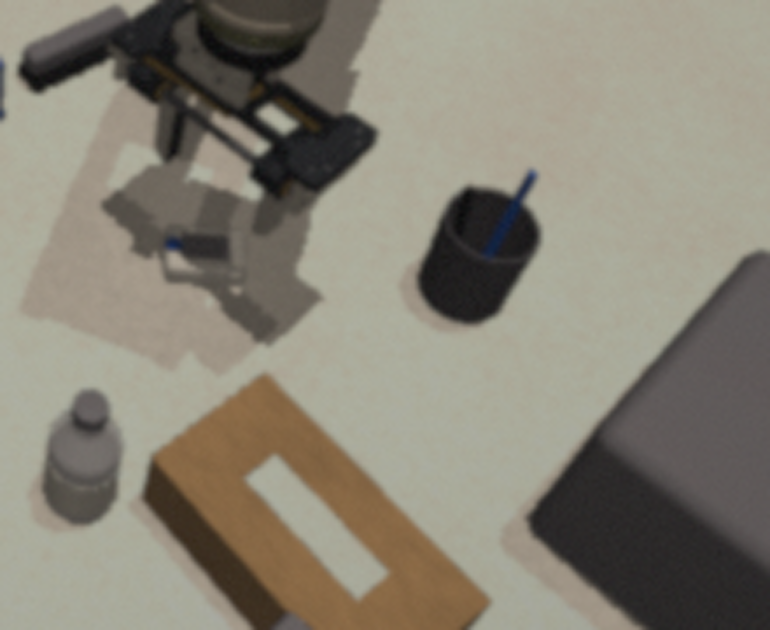

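Emit:
{"method": "jog_arm", "body": {"motion": [0.92,0,0,0,0,0.004,-0.09,0.92,0,0,0,0,0.004,-0.18,0.92,0,0,0,0,0.004,-0.27,0.92,0,0,0,0,0.004,-0.36,0.92,0,0,0,0,0.004,-0.45,0.92,0,0,0,0,0.004,-0.501,0.92,0,0,0,0,0.004,-0.501]}}

```text
t: 37.55
tool_pos: [0.4695, 0.2707, 0.0982]
orientation: [1.202, -2.902, -0.005]
force: [-0.1, 0.2, -0.1]
opening: 0.0857
```

```bash
python3 - <<'E'
from h import *
s=shot('scene'); print(onz(s,397.5,251.5,.024))
cv2.imwrite('pics/s18.png',cv2.resize(s['frame'][210:290,350:450],None,fx=7,fy=7,interpolation=cv2.INTER_CUBIC)[:,:,::-1])
need([.469,.270,.006],135)
E
```

```text
[0.47212912 0.27418324 0.024     ]
t37.6 q6 -1.93 cur [0.4695 0.2707 0.0982] yaw 134.8 open 0.086 shift [0.002, -0.001, 0.184] turn [0.002, 0.0, -0.002]
```

View pics/s18.png

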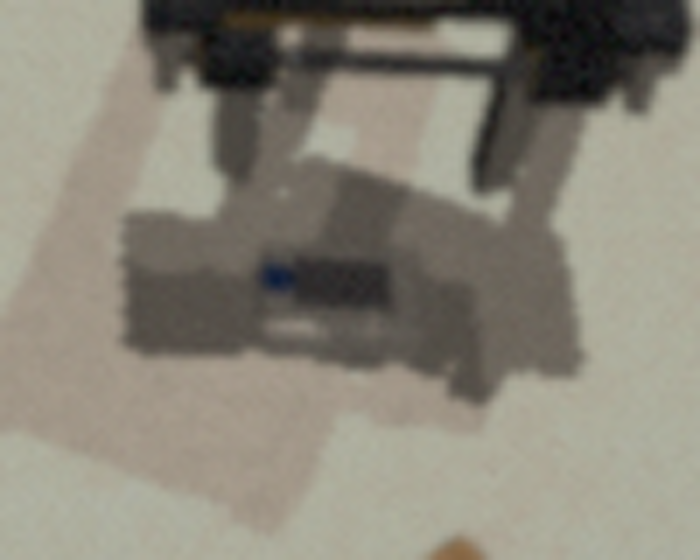

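Emit:
{"method": "jog_arm", "body": {"motion": [0.92,0.002,-0.001,0.08,0,0,-0.002,0.92,0.002,-0.001,0.15,0,0,-0.002,0.92,0.002,-0.001,0.184,0,0,-0.002,0.92,0.002,-0.001,0.184,0,0,-0.002,0.55,0.002,-0.001,0.184,0,0,-0.002,0.55,0.002,-0.001,0.184,0,0,-0.002,0.55,0.002,-0.001,0.184,0,0,-0.002,0.55,0.002,-0.001,0.184,0,0,-0.002]}}

```text
t: 38.4
tool_pos: [0.4702, 0.2705, 0.008]
orientation: [-1.202, 2.9, 0.005]
force: [-1.4, 0.3, 6.4]
opening: 0.066
```

```bash
python3 - <<'E'
from h import *
need(car(-.045,-.1,.15),79.7)
E
```

```text
t38.4 q6 -1.93 cur [0.4702 0.2705 0.008 ] yaw 135.0 open 0.066 shift [0.687, -0.714, -0.288] turn [0.002, 0.001, 0.615]
```

Emit:
{"method": "jog_arm", "body": {"motion": [0.55,0,0,-0.1,0,0,0,0.55,0.02,-0.02,-0.19,0,0,0.05,0.55,0.08,-0.08,-0.26,0,0,0.14,0.55,0.15,-0.15,-0.3,0,0,0.23,0.55,0.21,-0.22,-0.3,0,0,0.32,0.55,0.27,-0.28,-0.3,0,0,0.41,0.55,0.33,-0.35,-0.3,0,0,0.5,0.55,0.39,-0.41,-0.3,0,0,0.59]}}

```text
t: 39.2
tool_pos: [0.4774, -0.015, 0.1577]
orientation: [0.231, 3.131, 0.006]
force: [1.5, -0.2, -1.1]
opening: 0.0657
```

```bash
python3 - <<'E'
from h import *
need(car(-.045,-.1,.12),79.7)
s=shot('scene')
cv2.imwrite('pics/s19.png',cv2.resize(s['frame'][50:330,220:520],None,fx=2.1,fy=2.1,interpolation=cv2.INTER_CUBIC)[:,:,::-1])
E
```

```text
t39.2 q6 -1.57 cur [ 0.4774 -0.015   0.1577] yaw 81.5 open 0.066 shift [-0.067, -0.416, 0.074] turn [0.003, 0.001, 0.021]
```

View pics/s19.png

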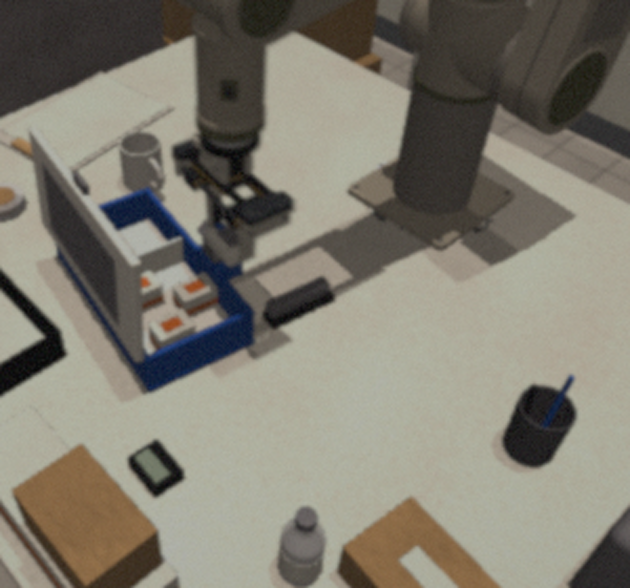

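Emit:
{"method": "jog_arm", "body": {"motion": [0.55,-0.02,-0.09,0,0,0,0.021,0.55,-0.04,-0.18,0,0,0,0.021,0.55,-0.05,-0.27,0,0,0,0.021,0.55,-0.06,-0.35,0,0,0,0.021,0.55,-0.067,-0.416,0.03,0,0,0.021,0.55,-0.067,-0.416,0.074,0,0,0.021,0.55,-0.067,-0.416,0.074,0,0,0.021,0.55,-0.067,-0.416,0.074,0,0,0.021]}}

```text
t: 40.05
tool_pos: [0.4771, -0.2306, 0.1206]
orientation: [0.301, 3.126, 0.001]
force: [0.2, -0.2, -0.4]
opening: 0.0656
```

```bash
python3 - <<'E'
from h import *
t=read_camera('top'); p=onz(t,382.2,210.8,.036)-C0
c,s=np.cos(CY),np.sin(CY); print(c*p[0]+s*p[1],-s*p[0]+c*p[1])
need(car(-.045,-.1,.022),79.7)
cv2.imwrite('pics/t20.png',cv2.resize(t['frame'][150:260,300:420],None,fx=5,fy=5,interpolation=cv2.INTER_CUBIC)[:,:,::-1])
E
```

```text
0.009731032318076033 -0.0998143784694121
t40.1 q6 -1.93 cur [ 0.4778 -0.2307  0.1215] yaw 79.0 open 0.066 shift [-0.001, 0.011, 0.199] turn [0.0, 0.002, -0.007]
```

View pics/t20.png

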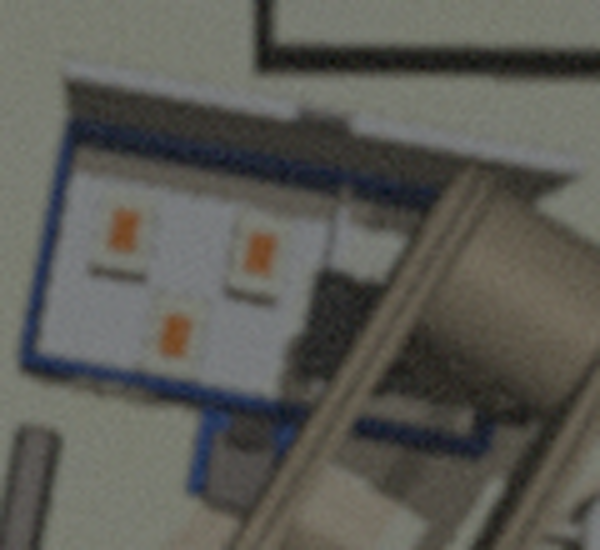

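Pack 1 lies as expected at carrier (0.010, -0.100). Descend with pack 2.

Emit:
{"method": "jog_arm", "body": {"motion": [0.55,0,0.011,0,0,0.002,-0.007,0.55,0,0.011,0.05,0,0.002,-0.007,0.55,0,0.011,0.09,0,0.002,-0.007,0.55,0,0.011,0.12,0,0.002,-0.007,0.55,0,0.011,0.15,0,0.002,-0.007,0.55,0,0.011,0.175,0,0.002,-0.007]}}

```text
t: 40.7
tool_pos: [0.4795, -0.225, 0.0335]
orientation: [0.281, 3.129, 0.0]
force: [0.5, 0.2, -0.2]
opening: 0.0656
```

```bash
python3 - <<'E'
from h import *
need(car(-.045,-.1,.0205),79.7)
E
```

```text
t40.7 q6 -1.93 cur [ 0.4795 -0.225   0.0335] yaw 79.7 open 0.066 shift [-0.001, -0.001, 0.026] turn [0.0, 0.0, 0.0]
```

Emit:
{"method": "jog_arm", "body": {"motion": [0.55,0,0,0.015,0,0,0,0.55,0,0,0.026,0,0,0,0.55,0,0,0.026,0,0,0,0.79,0,0,0.026,0,0,0,0.79,0,0,0.026,0,0,0,0.79,0,0,0.026,0,0,0,0.79,0,0,-0.02,0,0,0,0.79,0,0,-0.1,0,0,0]}}

```text
t: 41.5
tool_pos: [0.477, -0.2236, 0.0812]
orientation: [-0.281, -3.123, -0.005]
force: [-0.2, -0.8, 0.1]
opening: 0.0735
```

Emit:
{"method": "jog_arm", "body": {"motion": [0.5,0.02,0,-0.1,0,0,0,0,0.06,0.05,-0.2,0,0,0,0,0.14,0.1,-0.28,0,0,0,0,0.2,0.2,-0.32,0,0,0,0,0.2,0.24,-0.32,0,0,0,0,0.2,0.24,-0.32,0,0,0]}}

```text
t: 42.1
tool_pos: [0.4015, -0.085, 0.2453]
orientation: [0.276, 3.129, 0.005]
force: [-0.2, -0.6, -0.1]
opening: 0.0299
```

```bash
python3 - <<'E'
from h import *
t,s=both(4)
a=cv2.resize(t['frame'][150:260,300:420],(480,440),interpolation=cv2.INTER_CUBIC)
b=cv2.resize(s['frame'][80:220,225:345],(320,373),interpolation=cv2.INTER_CUBIC); b=np.vstack([b,np.zeros((67,320,3),np.uint8)])
cv2.imwrite('pics/s21.png',np.hstack([a,b])[:,:,::-1])
need(car(.07,0,.27),79.7)
E
```

```text
t42.5 q6 -1.73 cur [ 0.4007 -0.0889  0.2413] yaw 79.6 open 0.001 shift [-0.434, -0.039, -0.061] turn [0.002, -0.005, -0.001]
```

View pics/s21.png

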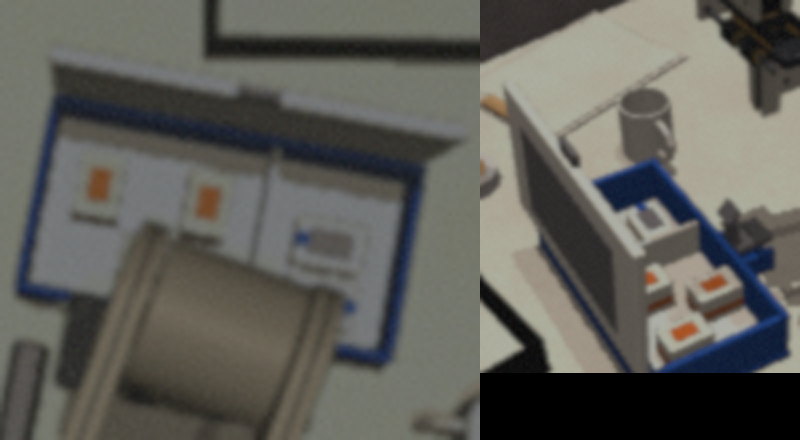

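```bash
python3 - <<'E'
from h import *
need(car(.15,.045,.295),79.7)
need(car(-.15,.045,.295),79.7)
E
```

```text
t42.5 q6 -1.73 cur [ 0.4007 -0.0889  0.2413] yaw 79.6 open 0.001 shift [-0.594, 0.051, -0.112] turn [0.002, -0.005, -0.001]
t42.5 q6 -1.73 cur [ 0.4007 -0.0889  0.2413] yaw 79.6 open 0.001 shift [0.006, 0.05, -0.107] turn [0.002, -0.005, -0.001]
```

Emit:
{"method": "jog_arm", "body": {"motion": [0,0.0,0.05,-0.08,0,-0.005,0,0,-0.05,0.051,-0.112,0,-0.005,0,0,-0.14,0.051,-0.112,0,-0.005,0,0,-0.23,0.051,-0.112,0,-0.005,0,0,-0.32,0.051,-0.112,0,-0.005,0,0,-0.41,0.051,-0.112,0,-0.005,0,0,-0.5,0.051,-0.112,0,-0.005,0,0,-0.594,0.051,-0.112,0,-0.005,0]}}

```text
t: 43.3
tool_pos: [0.6994, -0.1188, 0.2936]
orientation: [-0.286, -3.128, -0.004]
force: [-0.5, -0.0, 1.1]
opening: 0.0001
```

```bash
python3 - <<'E'
from h import *
t,s=both(4)
a=cv2.resize(t['frame'][150:260,300:420],(480,440),interpolation=cv2.INTER_CUBIC)
b=cv2.resize(s['frame'][80:220,225:345],(320,373),interpolation=cv2.INTER_CUBIC); b=np.vstack([b,np.zeros((67,320,3),np.uint8)])
cv2.imwrite('pics/s22.png',np.hstack([a,b])[:,:,::-1])
need(car(.15,.045,.295),79.7)
need(car(.15,.045,.226),79.7)
E
```

```text
t43.7 q6 -1.63 cur [ 0.6972 -0.1177  0.2974] yaw 79.6 open 0.000 shift [-0.001, 0.0, 0.005] turn [0.002, 0.002, -0.001]
t43.7 q6 -1.63 cur [ 0.6972 -0.1177  0.2974] yaw 79.6 open 0.000 shift [-0.0, 0.0, 0.143] turn [0.002, 0.002, -0.001]
```

View pics/s22.png

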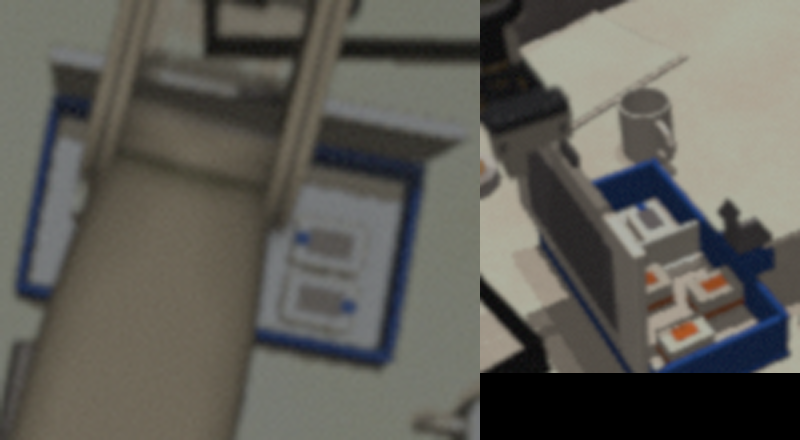

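Emit:
{"method": "jog_arm", "body": {"motion": [0,0,0,0.08,0,0.002,0,0,0,0,0.143,0,0.002,0,0,0,0,0.143,0,0.002,0,0,0,0,0.143,0,0.002,0]}}

```text
t: 44.1
tool_pos: [0.6968, -0.1174, 0.2277]
orientation: [0.284, 3.128, 0.003]
force: [0.4, -0.0, -0.1]
opening: 0.0005
```

```bash
cat > path.py <<'E'
from h import *
def path(ths,r=.15,y=.045,dz=0):
    s=read_state(); Rm=R.from_rotvec(s['orientation']).as_matrix()
    print(np.round(s['tool_pos'],4),np.round(s['force'],1))
    for th in ths:
        p=car(.0975-r*np.cos(th)+.014*np.sin(th),y,.0755+r*np.sin(th)+.014*np.cos(th)+dz)
        print(round(th,2),np.round(p,3),np.round(Rm.T@(p-s['tool_pos'])/.5,3).tolist())
E
python3 -c "
from path import *
path([1.5,1.4,1.3,1.2,1.1,1.0,.9,.8])"
```

```text
[ 0.6968 -0.1174  0.2277] [ 0.4 -0.  -0.1]
1.5 [ 0.649 -0.109  0.226] [0.097, -0.0, 0.003]
1.4 [ 0.634 -0.106  0.226] [0.127, -0.0, 0.004]
1.3 [ 0.62  -0.103  0.224] [0.157, -0.0, 0.008]
1.2 [ 0.605 -0.101  0.22 ] [0.186, -0.0, 0.015]
1.1 [ 0.591 -0.098  0.216] [0.214, -0.0, 0.024]
1.0 [ 0.578 -0.096  0.209] [0.242, -0.0, 0.037]
0.9 [ 0.565 -0.093  0.202] [0.268, -0.0, 0.052]
0.8 [ 0.553 -0.091  0.193] [0.292, -0.001, 0.07]
```

Emit:
{"method": "jog_arm", "body": {"motion": [0,0.05,0,0.003,0,0,0,0,0.09,0,0.003,0,0,0,0,0.11,0,0.004,0,0,0,0,0.127,0,0.004,0,0,0,0,0.157,0,0.008,0,0,0,0,0.186,0,0.015,0,0,0,0,0.214,0,0.024,0,0,0,0,0.242,0,0.037,0,0,0]}}

```text
t: 44.9
tool_pos: [0.5787, -0.0959, 0.2124]
orientation: [0.284, 3.122, 0.002]
force: [0.3, -0.6, 1.7]
opening: 0.0007
```

```bash
python3 -c "
from path import *
path([.9,.8,.7,.6,.5,.4,.3,.2])
s=shot('scene')
cv2.imwrite('pics/s23.png',cv2.resize(s['frame'][50:250,220:480],None,fx=3,fy=3,interpolation=cv2.INTER_CUBIC)[:,:,::-1])
"
```

```text
[ 0.5787 -0.0959  0.2124] [ 0.3 -0.6  1.7]
0.9 [ 0.565 -0.093  0.202] [0.028, -0.0, 0.021]
0.8 [ 0.553 -0.091  0.193] [0.052, -0.0, 0.039]
0.7 [ 0.542 -0.089  0.183] [0.075, -0.0, 0.059]
0.6 [ 0.532 -0.087  0.172] [0.096, -0.0, 0.081]
0.5 [ 0.523 -0.086  0.16 ] [0.114, -0.0, 0.105]
0.4 [ 0.515 -0.084  0.147] [0.13, -0.001, 0.13]
0.3 [ 0.509 -0.083  0.133] [0.143, -0.001, 0.158]
0.2 [ 0.504 -0.082  0.119] [0.153, -0.001, 0.186]
```

View pics/s23.png

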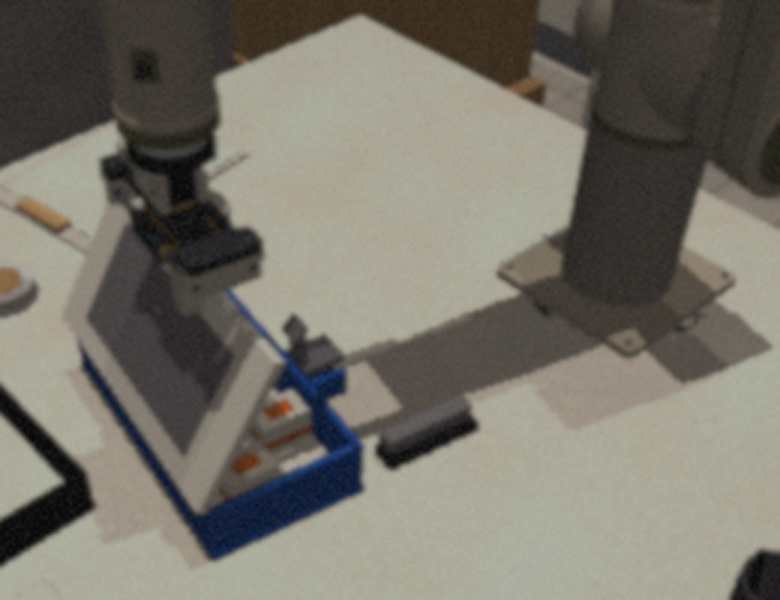

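Emit:
{"method": "jog_arm", "body": {"motion": [0,0.028,0,0.021,0,0,0,0,0.052,0,0.039,0,0,0,0,0.075,0,0.059,0,0,0,0,0.096,0,0.081,0,0,0,0,0.114,0,0.105,0,0,0,0,0.13,0,0.13,0,0,0,0,0.143,0,0.158,0,0,0,0,0.153,0,0.18,0,0,0]}}

```text
t: 45.75
tool_pos: [0.5035, -0.0821, 0.1225]
orientation: [0.284, 3.121, 0.001]
force: [3.2, -1.3, 3.3]
opening: 0.0006
```

```bash
python3 -c "
from path import *
path([.1,.05,.0,-.02,-.03],r=.155)
s=shot('scene')
cv2.imwrite('pics/s24.png',cv2.resize(s['frame'][50:250,220:480],None,fx=3,fy=3,interpolation=cv2.INTER_CUBIC)[:,:,::-1])
"
```

```text
[ 0.5035 -0.0821  0.1225] [ 3.2 -1.3  3.3]
0.1 [ 0.496 -0.081  0.105] [0.016, -0.0, 0.035]
0.05 [ 0.494 -0.081  0.097] [0.019, -0.0, 0.05]
0.0 [ 0.493 -0.08   0.09 ] [0.021, -0.001, 0.066]
-0.02 [ 0.493 -0.08   0.086] [0.021, -0.001, 0.072]
-0.03 [ 0.493 -0.08   0.085] [0.022, -0.001, 0.075]
```

View pics/s24.png

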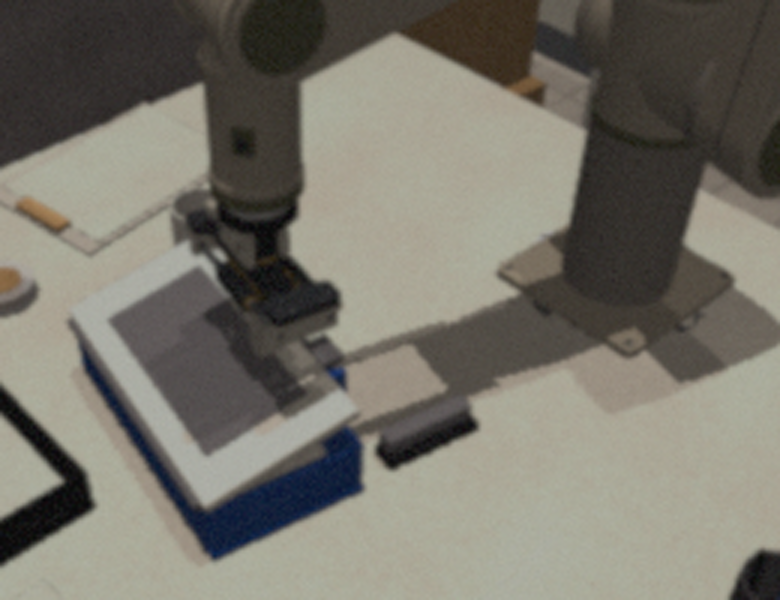

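Emit:
{"method": "jog_arm", "body": {"motion": [0,0.016,0,0.035,0,0,0,0,0.02,0,0.055,0,0,0,0,0.021,0,0.068,0,0,0,0,0.021,0,0.076,0,0,0,0,0.021,0,0.082,0,0,0,0,0.021,0,0.084,0,0,0]}}

```text
t: 46.4
tool_pos: [0.4935, -0.08, 0.0846]
orientation: [0.283, 3.122, 0.001]
force: [-26.9, 6.5, 59.4]
opening: 0.0005
```

```bash
python3 -c "
from path import *
path([0])
s=shot('scene')
cv2.imwrite('pics/s25.png',cv2.resize(s['frame'][90:230,220:400],None,fx=4.2,fy=4.2,interpolation=cv2.INTER_CUBIC)[:,:,::-1])
"
```

```text
[ 0.4935 -0.08    0.0846] [-26.9   6.5  59.4]
0 [ 0.498 -0.081  0.09 ] [-0.01, -0.001, -0.01]
```

View pics/s25.png

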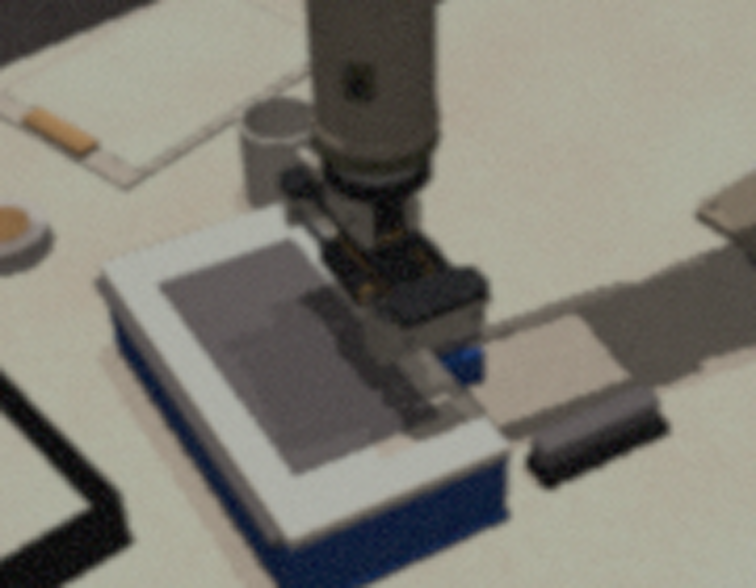

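Emit:
{"method": "jog_arm", "body": {"motion": [0,0,0,-0.006,0,0,0,0,0,0,-0.014,0,0,0,0,0,0,-0.03,0,0,0]}}

```text
t: 46.75
tool_pos: [0.4926, -0.0798, 0.0992]
orientation: [0.283, 3.124, 0.002]
force: [-0.3, -0.1, -0.3]
opening: 0.0004
```

```bash
python3 -c "
from path import *
path([0])
s=shot('scene')
cv2.imwrite('pics/s26.png',cv2.resize(s['frame'][90:230,220:400],None,fx=4.2,fy=4.2,interpolation=cv2.INTER_CUBIC)[:,:,::-1])
"
```

```text
[ 0.4926 -0.0798  0.0992] [-0.3 -0.1 -0.3]
0 [ 0.498 -0.081  0.09 ] [-0.012, -0.001, 0.019]
```

View pics/s26.png

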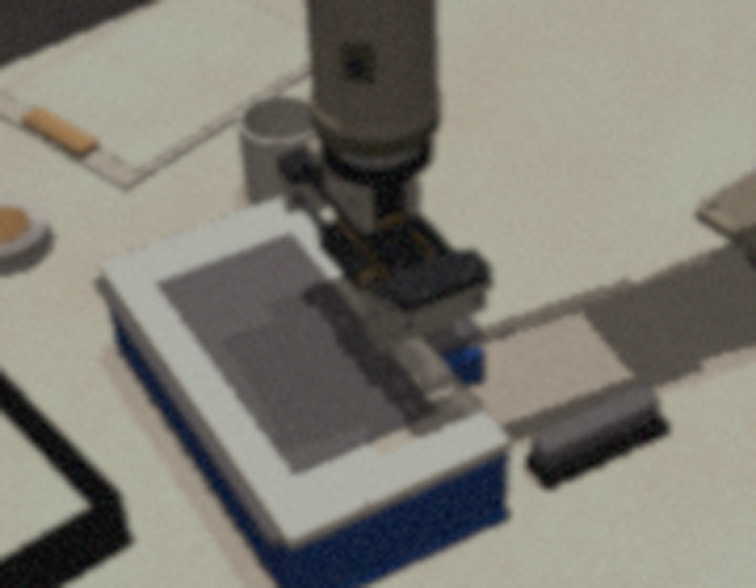

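Emit:
{"method": "jog_arm", "body": {"motion": [0,0,0,-0.08,0,0,0,0,0,0,-0.17,0,0,0,0,0.02,0.06,-0.25,0,0,0,0,0.05,0.16,-0.25,0,0,0,0,0.08,0.26,-0.25,0,0,0,0,0.1,0.36,-0.25,0,0,0,0,0.1,0.46,-0.25,0,0,0,0,0.1,0.54,-0.25,0,0,0]}}

```text
t: 47.6
tool_pos: [0.4914, 0.1968, 0.2254]
orientation: [0.282, 3.123, 0.001]
force: [1.1, -0.6, -0.3]
opening: 0.0005
```

Emit:
{"method": "jog_arm", "body": {"motion": [0,0,0,0,0,0,0,0,0,0,0,0,0,0,0,0,0,0,0,0,0,0,0,0,0,0,0,0,0,0,0,0,0,0,0,0,0,0,0,0,0,0]}}

```text
t: 48.2
tool_pos: [0.4915, 0.1959, 0.2256]
orientation: [0.285, 3.122, 0.001]
force: [-0.1, 0.7, 0.2]
opening: 0.0
```

```bash
python3 - <<'E'
from h import *
t,s=both(4)
for n,c,th in (('top',t,(97,102)),('scene',s,(115,125))):
    L=up(c).max(2)
    for k in th: print(n,'lid',rects(c,L<k,.0895,(.45,.6,-.2,-.05)))
    h=cv2.cvtColor(up(c),cv2.COLOR_RGB2HSV); print('glove',rects(c,cv2.inRange(h,(5,70,60),(22,170,220)),.07,(.4,.75,.3,.6),amin=200))
cv2.imwrite('pics/sF.png',s['frame'][:,:,::-1]);cv2.imwrite('pics/tF.png',t['frame'][:,:,::-1])
a=cv2.imread('pics/scene_a.png').astype(int);b=s['frame'][:,:,::-1].astype(int)
d=(np.abs(a-b).max(2)>30).astype(np.uint8)*255
cv2.imwrite('pics/dF.png',d)
E
```

```text
top lid [(0.5436, -0.1341, 238.0, 120.0, 79.8)]
top lid [(0.5437, -0.1339, 241.0, 122.0, 79.9)]
glove [(0.6106, 0.4809, 202.2, 111.2, 84.8)]
scene lid [(0.5657, -0.0972, 383.7, 199.4, 79.9), (0.5403, -0.1356, 238.6, 118.1, 79.6)]
scene lid [(0.5653, -0.0979, 386.3, 201.8, 80.0), (0.5403, -0.1358, 240.9, 120.0, 79.9)]
glove [(0.622, 0.483, 201.9, 133.4, 84.3)]
```

View pics/sF.png

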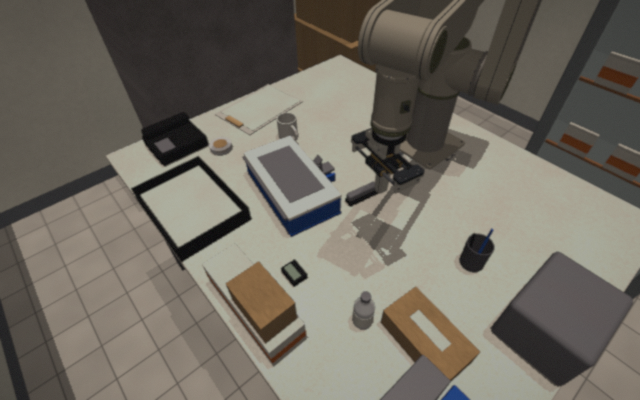

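View pics/dF.png

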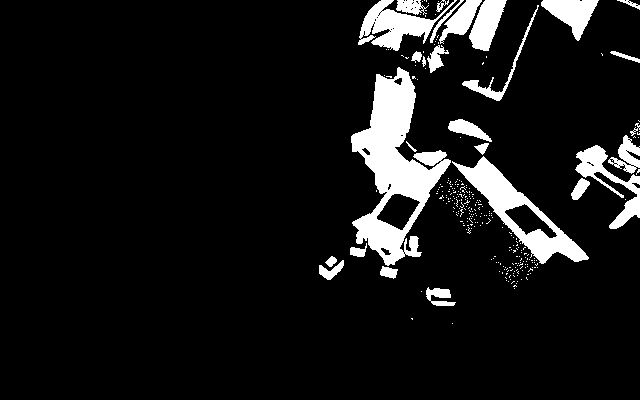

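```bash
python3 -c "
from plant import close_job
print(close_job())"
```

```text
the job is handed in; nothing more can be done
None
```

I packed the carrier, closed the lid and handed the job in at about 48 s.

- **Opening:** I pressed the button and the lid popped up. I held the closed fingers against it for about 1.5 s, until it stood still.
- **Contents:** Three cartons were present, and each lies alone on the large compartment's floor. The two cold packs lie side by side on the small compartment's floor. I confirmed this in the pictures before closing the lid.
- **Cold pack 2:** It was knocked against the glove box partway through the run. I gripped it by its free end, drew it clear, gripped it again and placed it.
- **Closing:** I swung the lid down and pressed until it latched. After I backed off, the force read zero and both cameras put the lid within 0.5 mm of where it was at the start.

Three points were not clean:

- **Lid press:** It was harder than needed. The force read about 60 N up and 27 N sideways at the fingertips for a moment. That is under the 120 N wrist limit, and only the fingers touched the lid.
- **Glove box:** It measured 1 to 2 mm from its earlier place in both views. I think the knocked pack nudged it, but I can't rule out my off-centre grip beside it. I did not try to push it back.
- **Camera agreement:** The two cameras disagree by a steady 4 mm or so in x. I used the average.

A before-and-after comparison of the scene picture showed no change at the other bystanders, but the arm's shadow lay over the area by the stapler.

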